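# Shim the gap of a clamping fixture and hold it closed

### The job

Seat the loose end stop on the two dowel pins of the fixture, flat on the base plate. One spacer block already stands in the gap before the sliding jaw: stand more of them upright beside it, between it and the end stop, adding as many as it takes for the jaw's short stroke to close on them. Finish while holding: push the jaw with the gripper so that it nips the stack firmly against the end stop, and keep it pushed there, because its spring would open the gap again.

Things in the scene. Friction and masses are not known exactly. Their poses are not given: they have to be found in the camera images.
- fixture: the fixed dark steel base plate, 250 long (its x) x 96 wide (y) x 12 mm thick. Origin at the centre of its underside, on the surface; z up. Dowels for the end stop towards its +x end, sliding jaw towards its -x end; the gap between them runs along its x on the centre line y = 0
- seat (a point): point on the plate's top face (12 mm above the surface) midway between two upright dowel pins, 80 mm along the fixture's x from its origin; axes as the fixture's. Pins 8 mm across, 10 mm high, tapered tips, at y = +26 and -26 mm from here
- end_stop: loose steel stop, about 0.35 kg: foot 30 thick (its x) x 72 wide (y) x 14 mm high with upright 10 mm through holes at y = +26 and -26 mm; on it a central block 30 (x) x 36 mm (y), top at 38 mm. Same either way round. Origin at the centre of its underside, z up; starts upright on the surface. Seated: origin at the seat, its face 15 mm to the -x side of it
- slide: low aluminium rail fixed on the plate's centre line, at a varying place, so the whole gap from stop to jaw is 37 to 67 mm. Origin on the plate's top face, under the jaw's front face when the jaw is fully back; axes as the fixture's. Rail from 14 to 88 mm behind its origin (-x), 36 mm wide, 14 mm high
- jaw: steel jaw on the rail; origin under its front face, at the slide's origin when fully back. Slides at most 22 mm to +x (to the end stop); a spring (1.5 N, 5 N at full stroke) returns it. Face 44 wide (y), 2 to 38 mm above the origin. Behind it an upright push plate 8 thick, 40 mm wide, back face 40 mm behind the origin, top 60 mm above it; free room for fingers behind it above the rail
- spacer_1: one of four alike upright steel spacers, about 0.15 kg: body 16 thick (its x) x 36 wide (y) x 40 mm high; on top a central grip tab 8 thick (x) x 24 wide (y) x 22 mm high, 62 mm overall. Origin at the centre of its underside, z up. Starts standing on the surface. Grip the tab across its 24 mm width, tips above the body, to keep clear of neighbours in the stack
- spacer_2: one of four alike upright steel spacers, about 0.15 kg: body 16 thick (its x) x 36 wide (y) x 40 mm high; on top a central grip tab 8 thick (x) x 24 wide (y) x 22 mm high, 62 mm overall. Origin at the centre of its underside, z up. Starts standing on the surface. Grip the tab across its 24 mm width, tips above the body, to keep clear of neighbours in the stack
- spacer_3: one of four alike upright steel spacers, about 0.15 kg: body 16 thick (its x) x 36 wide (y) x 40 mm high; on top a central grip tab 8 thick (x) x 24 wide (y) x 22 mm high, 62 mm overall. Origin at the centre of its underside, z up. Starts standing on the surface. Grip the tab across its 24 mm width, tips above the body, to keep clear of neighbours in the stack
- spacer_4: one of four alike upright steel spacers, about 0.15 kg: body 16 thick (its x) x 36 wide (y) x 40 mm high; on top a central grip tab 8 thick (x) x 24 wide (y) x 22 mm high, 62 mm overall. Origin at the centre of its underside, z up. This one starts in the gap, 1 mm before the jaw. Grip the tab across its 24 mm width, tips above the body, to keep clear of neighbours in the stack
There are look-alikes about, which are no part of the job. Leave any turquoise look-alike of the end_stop alone.

How it is judged:
On the way:
1. the end stop is seated on both dowels, flat on the base plate (horizontal distance between end_stop and seat below 0.003 m and z of end_stop in the frame of seat between -0.002 and 0.002 m and angle between end_stop's own z axis and vertical below 0.06 rad and angle between the x axis of end_stop and the x axis of fixture, either way round below 0.08 rad), for 0.2 s.
At the end, for the whole second after the job is handed in: End stop seated (3 mm sideways, 2 mm high, square). Gripper on jaw, jaw on a spacer, spacer on end stop: each over 3 N; jaw at rest. Every spacer in the gap upright on the plate (4 mm, 0.09 rad), square within 0.12 rad, within 10 mm of the centre line. Spares anywhere else (all of step 1 and (y of spacer_1 in the frame of fixture above 0.055 m or y of spacer_1 in the frame of fixture below -0.055 m or x of spacer_1 in the frame of fixture above 0.09 m or x of spacer_1 in the frame of slide below -0.03 m or (angle between spacer_1's own z axis and vertical below 0.09 rad and angle between the x axis of spacer_1 and the x axis of fixture, either way round below 0.12 rad and z of spacer_1 in the frame of fixture below 0.016 m and y of spacer_1 in the frame of fixture between -0.01 and 0.01 m)) and (y of spacer_2 in the frame of fixture above 0.055 m or y of spacer_2 in the frame of fixture below -0.055 m or x of spacer_2 in the frame of fixture above 0.09 m or x of spacer_2 in the frame of slide below -0.03 m or (angle between spacer_2's own z axis and vertical below 0.09 rad and angle between the x axis of spacer_2 and the x axis of fixture, either way round below 0.12 rad and z of spacer_2 in the frame of fixture below 0.016 m and y of spacer_2 in the frame of fixture between -0.01 and 0.01 m)) and (y of spacer_3 in the frame of fixture above 0.055 m or y of spacer_3 in the frame of fixture below -0.055 m or x of spacer_3 in the frame of fixture above 0.09 m or x of spacer_3 in the frame of slide below -0.03 m or (angle between spacer_3's own z axis and vertical below 0.09 rad and angle between the x axis of spacer_3 and the x axis of fixture, either way round below 0.12 rad and z of spacer_3 in the frame of fixture below 0.016 m and y of spacer_3 in the frame of fixture between -0.01 and 0.01 m)) and (y of spacer_4 in the frame of fixture above 0.055 m or y of spacer_4 in the frame of fixture below -0.055 m or x of spacer_4 in the frame of fixture above 0.09 m or x of spacer_4 in the frame of slide below -0.03 m or (angle between spacer_4's own z axis and vertical below 0.09 rad and angle between the x axis of spacer_4 and the x axis of fixture, either way round below 0.12 rad and z of spacer_4 in the frame of fixture below 0.016 m and y of spacer_4 in the frame of fixture between -0.01 and 0.01 m)) and (contact force between jaw and spacer_1 above 3 N or contact force between jaw and spacer_2 above 3 N or contact force between jaw and spacer_3 above 3 N or contact force between jaw and spacer_4 above 3 N) and (contact force between end_stop and spacer_1 above 3 N or contact force between end_stop and spacer_2 above 3 N or contact force between end_stop and spacer_3 above 3 N or contact force between end_stop and spacer_4 above 3 N) and contact force between the fingers and jaw above 3 N and linear speed of jaw below 0.005 m/s); the arm keeps its last pose, push and grip.
It also fails if it takes over 72 s, if anything falls off the work surface, if the arm or the gripper's body presses on something with over 40 N, if the wrist force passes 120 N, or if a joint passes its speed limit or range.

### The arm

A 6-joint arm with a two-finger parallel gripper is mounted at the origin on a cart in front of the work surface, level with it; the furniture and walls round the work are solid. World frame = base frame: x ahead of the robot, y to its left, z up, the work surface at z = 0. Lengths are in m, angles in rad, forces in N, time in s.
With the tool pointing down it reaches from about 0.25 to 0.725 m from the base axis. Payload 9.7 kg.
Tool frame: the origin (TCP) lies at the very end of the fingers, on their centre line; the grasp point (between the pads) lies 19 mm behind it; z points along the fingers, y is the direction in which the jaws open and shut (so a half turn about z gives the same grasp; the last joint's range is limited). The gripper opens to 85 mm and grips with 20 to 120 N. Pads are 22 mm wide; open, the fingers measure 114 mm over their backs; the gripper's body (76 mm by 85 mm) begins 54 mm behind the grasp point. The pads swing forward as they close: fully open they stand 13 mm farther back than shut.
Start: joints at [1.325, 0.087, 0.176, 1.66, 0, 1.571], TCP at [0.134, 0.533, 0.231] pointing down, gripper open.
Joint ranges: [-3.13, 3.13], [-0.85, 1.81], [-1.15, 1.24], [-2.2, 2.28], [-1.44, 1.52], [-3.14, 3.14]. Speed limits (rad/s): [2.22, 2.22, 2.57, 3.14, 3.14, 3.14].

### API

Orientations are given as a unit quaternion [w, x, y, z].
In Python, from bench import manip gives the robot as it stands. The module is installed in compiled form; this text tells all that it offers.
- The arm moves only by the shell command python3 -m creep 'ROWS' [FORCE]. ROWS is a JSON object of lists of equal length, an entry for each row: "delta_pos": the shift along the tool's x, y, z in cm, a list of three; "angular": the turn, a rotation vector about the tool's x, y, z in degrees, a list of three; "jaw": the finger opening in cm, from 0 to 8.54. In form: {"delta_pos": [[tx, ty, tz], ...], "angular": [[ax, ay, az], ...], "jaw": [jaw, ...]}. A call has 1 to 5 rows; each row is the pose to reach, as a shift and turn from the pose measured when the call began, along the tool's axes at that moment; what a row does not reach only later rows make up. A row lasts 1/10 s, in which the tool goes at most 50 mm and 8.59 degrees, less where a joint would pass 70% of its speed; a pose out of reach is approached as far as the arm can. A call with a gripper value outside its range is refused whole. The fingers move at their own pace and stop on an object; FORCE is the grip in N (left out, the last holds). Time passes only in rows, so rows that repeat a pose let the fingers close. It gives the time, the measured TCP pose, the force and the opening at its end, in the units of the state.
- manip.state(): the state, without advancing time (a new reading comes with each control period).
- manip.get_image(name): name is "side" or "top"; returns the picture (400x640x3 uint8, red, green, blue); there is no depth.
- manip.camera_params(name): a dict with "intrinsics" (3x3 intrinsics, pixels), "camera_from_world" (4x4, takes a point from world to camera coordinates). Camera axes: x right, y up, looking along -z (the intrinsics and any distortion apply to the point x, -y, -z); pixel columns grow to the right and rows downward; lengths in m; the calibration is good to about 2 mm. A picture is of the moment at which its call begins. camera_params takes no time and is no camera call.
- manip.finish_job(): hands the job in, once; it reports no verdict.
The state is a dict: "time": time; "qpos": joint angles; "joint_velocities": joint speeds; "joint_efforts": joint torques, N m; "position": TCP position; "orientation": TCP orientation; "wrist_force": force on the tool from outside, world axes, zero at the start; "moment": the same for the moment, N m; "width": finger opening in m.
Only numpy, scipy, OpenCV 4.12 (cv2) and the standard library are available. Lean on these libraries where they do the work, as an engineer would, in place of code of your own. Each camera call takes 0.05 s, during which the arm holds its last target.

## Working session

There is one attempt and no reset: what is moved stays moved. The work goes in short steps, Python scripts to look and compute and a shell command to move; the robot and the scene stay as the last step left them, time stands still between calls to the robot, and variables do not carry over. Pictures are saved under pics/ and viewed, and the job is handed in when it is done.

```bash
mkdir -p pics; ls; python3 - <<'E'
from bench import manip
import cv2,numpy as np
print(manip.state())
for n in("top","side"):
    im=manip.get_image(n); cv2.imwrite(f"pics/{n}0.png",im[:,:,::-1])
    p=manip.camera_params(n); print(n,{k:np.round(v,4).tolist() if not isinstance(v,str) else v for k,v in p.items()})
E
```

```text
pics
{'time': 0.0, 'qpos': array([1.32496122e+00, 8.74337251e-02, 1.75108370e-01, 1.65980838e+00,
       3.03921283e-05, 1.57082067e+00]), 'joint_velocities': array([-0.00156774,  0.0013672 ,  0.00106562, -0.00187207, -0.00151088,
       -0.00059375]), 'joint_efforts': array([-5.74844016e-04, -5.20390248e+01,  4.64801788e+01,  1.65508571e-02,
       -1.26087725e-04, -2.62876756e-05]), 'position': array([0.13378381, 0.53322966, 0.23058434]), 'orientation': array([-9.70618716e-05,  1.22620330e-01,  9.92453428e-01, -6.61795775e-04]), 'wrist_force': array([-0.15304154,  0.28139306, -1.45105135]), 'moment': array([0.02258722, 0.04207066, 0.02507823]), 'width': 0.08547095263231577}
top {'intrinsics': [[476.9074, 0.0, 313.6265], [0.0, 476.9074, 201.1854], [0.0, 0.0, 1.0]], 'camera_from_world': [[-0.0124, -0.9999, 0.0096, 0.0115], [0.9955, -0.0115, 0.0938, -0.4881], [-0.0937, 0.0107, 0.9955, -0.9035], [0.0, 0.0, 0.0, 1.0]]}
side {'intrinsics': [[499.1941, 0.0, 321.7603], [0.0, 499.1941, 198.0214], [0.0, 0.0, 1.0]], 'camera_from_world': [[-0.9999, 0.0026, 0.0119, 0.4663], [0.0039, -0.8548, 0.5189, -0.0064], [0.0116, 0.5189, 0.8548, -1.1734], [0.0, 0.0, 0.0, 1.0]]}
```

View pics/top0.png

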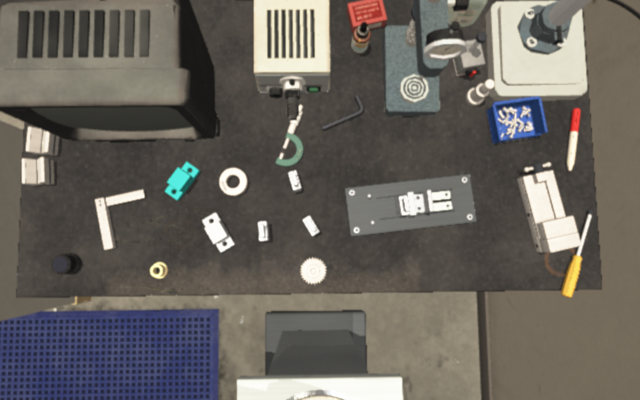

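View pics/side0.png

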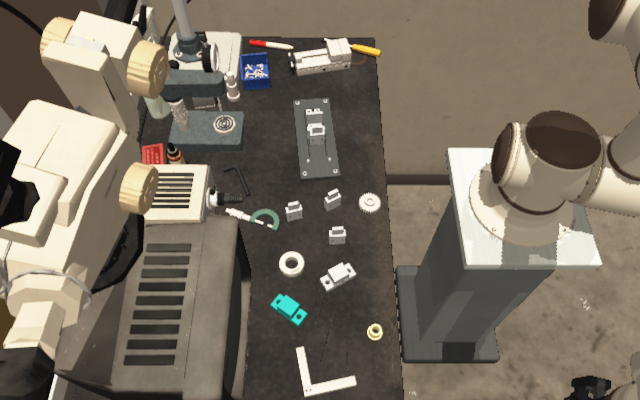

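```bash
python3 - <<'E'
import cv2,numpy as np
im=cv2.imread("pics/top0.png")
a=cv2.resize(im[165:245,335:485],None,fx=5,fy=5,interpolation=cv2.INTER_CUBIC)
cv2.imwrite("pics/top0a.png",a)
b=cv2.resize(im[150:260,155:335],None,fx=4.4,fy=4.4,interpolation=cv2.INTER_CUBIC)
cv2.imwrite("pics/top0b.png",b)
im=cv2.imread("pics/side0.png")
cv2.imwrite("pics/side0a.png",cv2.resize(im[90:190,270:390],None,fx=6,fy=6,interpolation=cv2.INTER_CUBIC)[:600])
E
```

```text
(no output)
```

View pics/top0a.png

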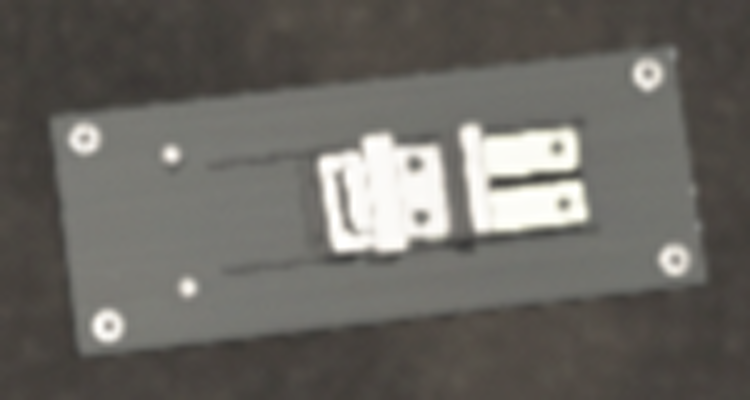

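View pics/top0b.png

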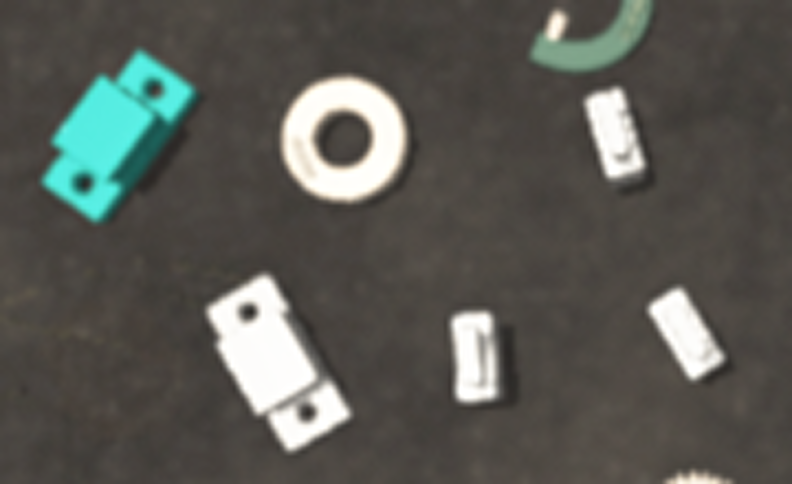

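View pics/side0a.png

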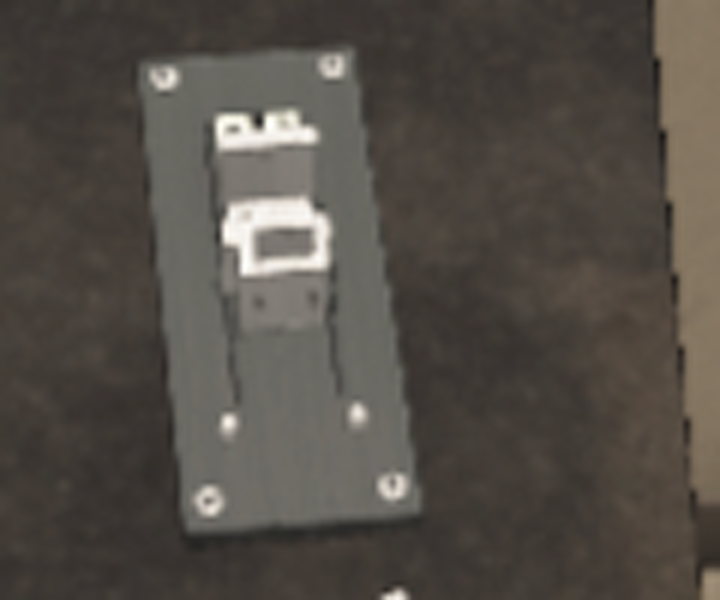

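```bash
cat > h.py <<'E'
import numpy as np,cv2
from bench import manip
P={n:manip.camera_params(n) for n in("top","side")}
def ray(n,uv,z):
    K=np.array(P[n]["intrinsics"]);T=np.array(P[n]["camera_from_world"])
    d=np.array([(uv[0]-K[0,2])/K[0,0],-(uv[1]-K[1,2])/K[1,1],-1.])
    R=T[:3,:3];c=-R.T@T[:3,3];w=R.T@d
    return c+w*(z-c[2])/w[2]
def proj(n,p):
    K=np.array(P[n]["intrinsics"]);T=np.array(P[n]["camera_from_world"])
    q=T[:3,:3]@np.array(p)+T[:3,3]; 
    return np.array([K[0,0]*q[0]/-q[2]+K[0,2],-K[1,1]*q[1]/-q[2]+K[1,2]])
def snap(n,name):
    im=manip.get_image(n)[:,:,::-1].copy(); cv2.imwrite(f"pics/{name}.png",im); return im
def crop(im,x0,y0,w,h,f,name):
    cv2.imwrite(f"pics/{name}.png",cv2.resize(im[y0:y0+h,x0:x0+w],None,fx=f,fy=f,interpolation=cv2.INTER_CUBIC))
def blob(im,c,r,sign=1):
    """weighted centroid of bright(+1)/dark(-1) spot round c"""
    g=im.mean(2) if im.ndim==3 else im
    x,y=int(round(c[0])),int(round(c[1]));w=g[y-r:y+r+1,x-r:x+r+1].astype(float)*sign
    b=np.median(np.r_[w[0],w[-1],w[:,0],w[:,-1]]);w=np.clip(w-b-0.25*(w.max()-b),0,None)
    yy,xx=np.mgrid[y-r:y+r+1,x-r:x+r+1]
    return np.array([(w*xx).sum(),(w*yy).sum()])/w.sum()
E
python3 - <<'E'
from h import *
t=cv2.imread("pics/top0.png");s=cv2.imread("pics/side0.png")
# pins
pt=[blob(t,c,2) for c in((369.3,195.6),(372.4,222.3))]
ps=[blob(s,c,3) for c in((308,160.3),(329.6,158.9))]
for n,l in(("top",pt),("side",ps)):
    for c in l: print(n,"pin",c.round(2),(1e3*ray(n,c,.0205)).round(1))
# screws
for n,im,l,r in(("top",t,[(351.8,192.6),(464.5,179.6),(469.8,216.8),(356.5,230)],3),("side",s,[(297.2,102.8),(325,101),(335.3,170.8),(304.7,173.3)],3)):
    q=[ray(n,blob(im,c,r),.012) for c in l]; q=np.array(q)*1e3
    print(n,"screws",q[:,:2].round(1).tolist(),"mean",q.mean(0).round(1))
# stop holes
for n,im,l in(("top",t,[(155+248/4.4,150+312/4.4),(155+307/4.4,150+412/4.4)]),):
    for c in l:
        b=blob(im,c,2,-1);print("hole",b.round(2),(1e3*ray(n,b,.014)).round(1))
# white blobs in both
for n,im,rg in(("top",t,(155,335,150,262)),("side",s,(270,390,180,300))):
    g=im.mean(2);m=((g>130)&(im.max(2).astype(int)-im.min(2)<40)).astype(np.uint8)
    cs,_=cv2.findContours(m,cv2.RETR_EXTERNAL,cv2.CHAIN_APPROX_NONE)
    for c in cs:
        if cv2.contourArea(c)<40: continue
        r=cv2.minAreaRect(c)
        if rg[0]<r[0][0]<rg[1] and rg[2]<r[0][1]<rg[3]: print(n,np.round(r[0],1),np.round(r[1],1),round(r[2],1))
    m=((g>60)&(g<125)).astype(np.uint8)
E
python3 - <<'E'
from h import *
s=cv2.imread("pics/side0.png");crop(s,275,180,120,120,5,"side0b")
E
```

```text
top pin [368.81 195.34] [ 498.7 -102.3   20.5]
top pin [372.12 222.02] [ 446.5 -107.5   20.5]
side pin [307.6  160.03] [500.4 -99.7  20.5]
side pin [329.12 158.47] [ 448.6 -104.7   20.5]
top screws [[505.9, -69.2], [528.8, -292.7], [455.4, -300.0], [432.2, -76.5]] mean [ 480.6 -184.6   12. ]
side screws [[530.2, -289.7], [457.3, -297.2], [434.5, -74.7], [507.9, -67.4]] mean [ 482.5 -182.3   12. ]
hole [210.99 220.47] [453.6 206.1  14. ]
hole [224.31 243.3 ] [409. 180.  14.]
top [262.3 230.9] [20.2  9.7] 86.2
top [310.3 225.3] [20.4  9.6] 59.7
top [216.8 232.5] [38.6 19.1] 59.7
top [294.  179.9] [19.9  9.5] 74.1
top [232.5 181. ] [28. 27.] 90.0
side [336.6 274.5] [18.  34.5] 60.5
side [291.5 263. ] [24. 25.] 90.0
side [337. 231.] [10. 16.] 90.0
side [293.  206.5] [10.5 16.8] 77.0
side [332.3 197.1] [ 6.7 15.7] 63.4
side [369.5 202. ] [21. 20.] 0.0
```

View pics/side0b.png

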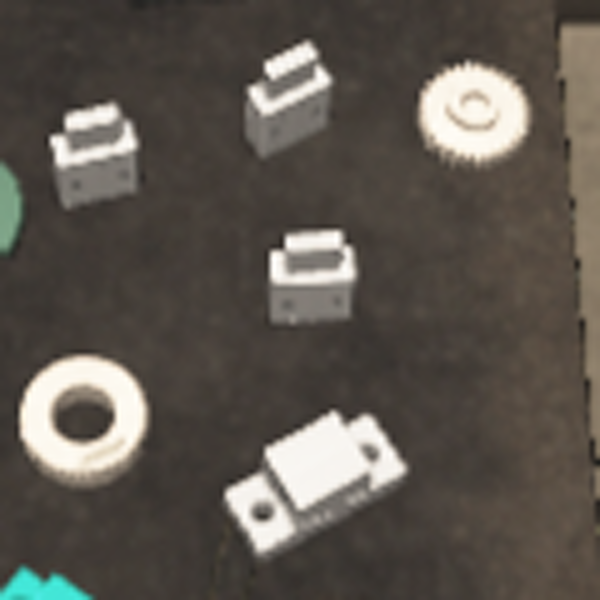

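```bash
python3 - <<'E'
from h import *
t=cv2.imread("pics/top0.png");s=cv2.imread("pics/side0.png")
O=np.array([480.6,-184.6]);a=np.radians(95.89);ex=np.array([np.cos(a),np.sin(a)]);ey=np.array([-ex[1],ex[0]])
f=lambda p:(np.round([(p[:2]*1e3-O)@ex,(p[:2]*1e3-O)@ey],1)).tolist()
# intensity profile of top view along fixture x at lines y=+-15,0 at z=52
for y in(-14,0,14):
  print("y",y)
  row=[]
  for x in range(-60,90,3):
    p=np.r_[(O+x*ex+y*ey)/1e3,.052]; u=proj("top",p)
    row.append((x,int(cv2.getRectSubPix(t,(1,1),(float(u[0]),float(u[1]))).mean())))
  print(row)
for c in((320,155),(343,250),(345,175)):
  u=(335+(c[0]+.5)/5-.5,165+(c[1]+.5)/5-.5)
  print(c,f(ray("top",u,.052)),f(ray("top",u,.012)),f(ray("top",u,.074)))
# side: front face of spacer4 bottom & top edge
O2=np.array([482.5,-182.3]);g=lambda p:(np.round([(p[:2]*1e3-O2)@ex,(p[:2]*1e3-O2)@ey],1)).tolist()
for c,z in(((245,275),.052),((325,272),.052),((243,327),.012),((320,330),.012)):
  u=(270+(c[0]+.5)/6-.5,90+(c[1]+.5)/6-.5); print("side",c,z,g(ray("side",u,z)))
E
```

```text
y -14
[(-60, 227), (-57, 243), (-54, 249), (-51, 248), (-48, 238), (-45, 236), (-42, 240), (-39, 246), (-36, 247), (-33, 228), (-30, 245), (-27, 238), (-24, 137), (-21, 106), (-18, 127), (-15, 200), (-12, 227), (-9, 224), (-6, 222), (-3, 241), (0, 244), (3, 247), (6, 249), (9, 249), (12, 224), (15, 240), (18, 244), (21, 236), (24, 244), (27, 244), (30, 154), (33, 105), (36, 107), (39, 113), (42, 116), (45, 116), (48, 115), (51, 114), (54, 115), (57, 117), (60, 117), (63, 117), (66, 116), (69, 116), (72, 118), (75, 119), (78, 119), (81, 120), (84, 119), (87, 119)]
y 0
[(-60, 130), (-57, 126), (-54, 113), (-51, 113), (-48, 136), (-45, 137), (-42, 125), (-39, 118), (-36, 118), (-33, 191), (-30, 244), (-27, 238), (-24, 135), (-21, 106), (-18, 130), (-15, 221), (-12, 247), (-9, 248), (-6, 248), (-3, 248), (0, 247), (3, 247), (6, 249), (9, 249), (12, 246), (15, 248), (18, 246), (21, 156), (24, 195), (27, 247), (30, 153), (33, 109), (36, 107), (39, 113), (42, 119), (45, 118), (48, 118), (51, 119), (54, 119), (57, 118), (60, 119), (63, 119), (66, 119), (69, 118), (72, 119), (75, 120), (78, 1
[... 201 characters left out ...]
-21, 110), (-18, 132), (-15, 221), (-12, 248), (-9, 233), (-6, 198), (-3, 233), (0, 246), (3, 247), (6, 249), (9, 248), (12, 231), (15, 223), (18, 199), (21, 198), (24, 243), (27, 240), (30, 137), (33, 97), (36, 102), (39, 112), (42, 117), (45, 117), (48, 118), (51, 117), (54, 118), (57, 118), (60, 118), (63, 118), (66, 118), (69, 119), (72, 118), (75, 119), (78, 119), (81, 120), (84, 120), (87, 121)]
(320, 155) [28.5, -16.6] [20.5, -20.0] [32.9, -14.8]
(343, 250) [24.7, 19.9] [16.5, 18.2] [29.2, 20.9]
(345, 175) [20.2, -8.1] [11.8, -11.0] [24.8, -6.4]
side (245, 275) 0.052 [31.1, -14.7]
side (325, 272) 0.052 [32.7, 17.4]
side (243, 327) 0.012 [26.5, -15.4]
side (320, 330) 0.012 [31.1, 16.2]
```

```bash
python3 - <<'E'
from h import *
t=cv2.imread("pics/top0.png");s=cv2.imread("pics/side0.png")
U=lambda c:np.array((275+(c[0]+.5)/5-.5,180+(c[1]+.5)/5-.5))
H=[]
for c in((262,512),(371,452)):
    b=blob(s,U(c),2,-1);r=1e3*ray("side",b,.014);H.append(r);print("hole",b.round(2),r.round(1))
m=(H[0]+H[1])/2;d=H[1]-H[0];print("stop side",m.round(1),np.degrees(np.arctan2(d[1],d[0])).round(1), "disp",(np.array([474.5,-102.2])-m[:2]).round(1), np.linalg.norm(d[:2]))
for k,l in dict(A=[(285,235),(342,230),(345,245),(287,250)],B=[(67,113),(116,103),(121,117),(70,130)],C=[(266,70),(312,43),(318,57),(272,83)]).items():
    q=np.array([1e3*ray("side",U(c),.062) for c in l]);v=q[0]-q[1]+q[3]-q[2]
    print(k,"side",q.mean(0).round(1),"yaw",np.degrees(np.arctan2(v[1],v[0])).round(1),np.linalg.norm(v)/2)
# top : mean of rect center at z~ .03
for k,c in dict(A=(262.3,230.9),B=(294,179.9),C=(310.3,225.3)).items():
    print(k,"top",[(1e3*ray("top",c,z))[:2].round(1).tolist() for z in(.03,.04)])
E
```

```text
hole [327.05 282.21] [456.  209.7  14. ]
hole [348.64 270.13] [409.8 182.4  14. ]
stop side [432.9 196.   14. ] -149.3 disp [  41.6 -298.2] 53.66881828698249
A side [433.8 105.7  62. ] yaw 5.8 24.616097945965212
B side [529.4  44.7  62. ] yaw 15.3 22.482927774129795
C side [442.2  17.2  62. ] yaw 34.1 24.86887131931458
A top [[431.6, 104.7], [431.2, 103.7]]
B top [[529.4, 43.2], [528.0, 42.9]]
C top [[441.2, 12.7], [440.7, 12.7]]
```

```bash
cat > go.py <<'E'
import sys,numpy as np
from scipy.spatial.transform import Rotation as R
from bench import manip
s=manip.state();x,y,z,yaw=map(float,sys.argv[1:5])
w=s["orientation"];r=R.from_quat([w[1],w[2],w[3],w[0]]);a=np.radians(yaw)
best=None
for f in(0,np.pi):
    ty=np.array([np.cos(a+f),np.sin(a+f),0]);tz=np.array([0,0,-1.]);tx=np.cross(ty,tz)
    v=(r.inv()*R.from_matrix(np.c_[tx,ty,tz])).as_rotvec(degrees=True)
    if best is None or np.linalg.norm(v)<np.linalg.norm(best): best=v
d=r.inv().apply(np.array([x,y,z])/1e3-s["position"])*100
print("t",round(s["time"],2),"pos",(1e3*s["position"]).round(1),"yawy",np.degrees(np.arctan2(*r.as_matrix()[[1,0],1])).round(2),"q6",s["qpos"][5].round(2),"F",s["wrist_force"].round(1),"w",round(s["width"]*1e3,1))
print("delta cm",d.round(2),"ang",best.round(2))
E
python3 go.py 432.1 194.5 150 30.4
```

```text
t 0.1 pos [133.8 533.3 230.7] yawy 75.92 q6 1.57 F [-0.3 -0.7  0.2] w 85.4
delta cm [-37.18 -25.59   8.1 ] ang [-7.000e-02  3.000e-02  4.552e+01]
```

```bash
python3 -m creep '{"delta_pos":[[-37.2,-25.6,8.1],[-37.2,-25.6,8.1],[-37.2,-25.6,8.1],[-37.2,-25.6,8.1],[-37.2,-25.6,8.1]],"angular":[[0,0,45.5],[0,0,45.5],[0,0,45.5],[0,0,45.5],[0,0,45.5]],"jaw":[8.5,8.5,8.5,8.5,8.5]}' 30; python3 go.py 432.1 194.5 120 30.4
```

```text
time: 0.6
position: [0.2971, 0.3471, 0.1864]
orientation: [0.0, 0.48, 0.877, -0.001]
wrist_force: [0.4, 0.7, 0.7]
width: 0.085
t 0.6 pos [297.1 347.1 186.4] yawy 32.62 q6 1.86 F [0.4 0.7 0.7] w 85.0
delta cm [-20.12   3.15   6.66] ang [-0.05  0.05  2.22]
```

```bash
python3 -m creep '{"delta_pos":[[-20.1,3.15,6.6],[-20.1,3.15,6.6],[-20.1,3.15,6.6],[-20.1,3.15,6.6],[-20.1,3.15,6.6]],"angular":[[0,0,2.2],[0,0,2.2],[0,0,2.2],[0,0,2.2],[0,0,2.2]],"jaw":[8,7,7,7,7]}'; python3 -m creep '{"delta_pos":[[0,0,0]],"angular":[[0,0,0]],"jaw":[7]}'; python3 go.py 432.1 194.5 60 30.4
python3 - <<'E'
from h import *
t=snap("top","t1");s=snap("side","s1")
u=proj("top",(.432,.1945,.12)).astype(int);v=proj("side",(.432,.1945,.12)).astype(int);print(u,v)
a=t[u[1]-50:u[1]+50,u[0]-60:u[0]+60];b=s[v[1]-50:v[1]+50,v[0]-60:v[0]+60]
cv2.imwrite("pics/c1.png",cv2.resize(np.hstack([a,b]),None,fx=3.3,fy=3.3,interpolation=cv2.INTER_CUBIC))
E
```

```text
time: 1.1
position: [0.4332, 0.1913, 0.1185]
orientation: [-0.0, 0.498, 0.867, -0.002]
wrist_force: [-0.4, 0.6, -0.8]
width: 0.0705
time: 1.2
position: [0.4336, 0.1895, 0.1174]
orientation: [-0.001, 0.5, 0.866, -0.003]
wrist_force: [-0.8, 1.2, -0.0]
width: 0.0701
t 1.2 pos [433.6 189.5 117.4] yawy 30.04 q6 1.46 F [-0.8  1.2 -0. ] w 70.1
delta cm [0.52 0.15 5.73] ang [-0.3   0.07 -0.36]
[205 229] [340 254]
```

View pics/c1.png

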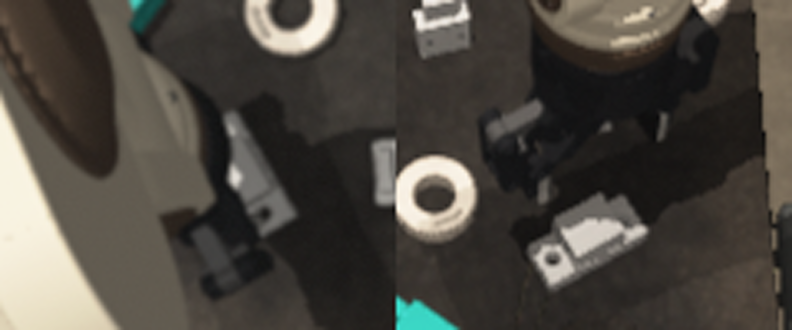

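```bash
python3 -m creep '{"delta_pos":[[0.52,0.15,3],[0.52,0.15,6],[0.52,0.15,8.5],[0.52,0.15,8.5],[0.52,0.15,8.5]],"angular":[[-0.3,0.1,-0.4],[-0.3,0.1,-0.4],[-0.3,0.1,-0.4],[-0.3,0.1,-0.4],[-0.3,0.1,-0.4]],"jaw":[7,6.5,6.5,6.5,6.5]}'; python3 go.py 432.1 194.5 18 30.4
```

```text
time: 1.8
position: [0.4309, 0.1969, 0.0341]
orientation: [-0.0, 0.495, 0.869, 0.001]
wrist_force: [-0.1, 0.5, 0.8]
width: 0.0646
t 1.8 pos [430.9 196.9  34.1] yawy 30.65 q6 1.46 F [-0.1  0.5  0.8] w 64.6
delta cm [-0.27 -0.02  1.61] ang [ 0.06 -0.04  0.25]
```

```bash
python3 -m creep '{"delta_pos":[[-0.2,0,0.6],[-0.27,0,1.2],[-0.27,0,1.6],[-0.27,0,1.6],[-0.27,0,1.6]],"angular":[[0,0,0.2],[0,0,0.2],[0,0,0.2],[0,0,0.2],[0,0,0.2]],"jaw":[6.5,6.5,6.5,6.5,6.5]}'; python3 go.py 432.1 194.5 18 30.4
python3 - <<'E'
from h import *
s=snap("side","s2");crop(s,285,205,110,90,7,"c2")
E
```

```text
time: 2.3
position: [0.4323, 0.1946, 0.0181]
orientation: [-0.0, 0.497, 0.868, 0.001]
wrist_force: [0.7, -0.4, -0.5]
width: 0.0652
t 2.3 pos [432.3 194.6  18.1] yawy 30.44 q6 1.46 F [ 0.7 -0.4 -0.5] w 65.2
delta cm [ 0.   -0.02  0.01] ang [ 0.06 -0.05  0.04]
```

View pics/c2.png

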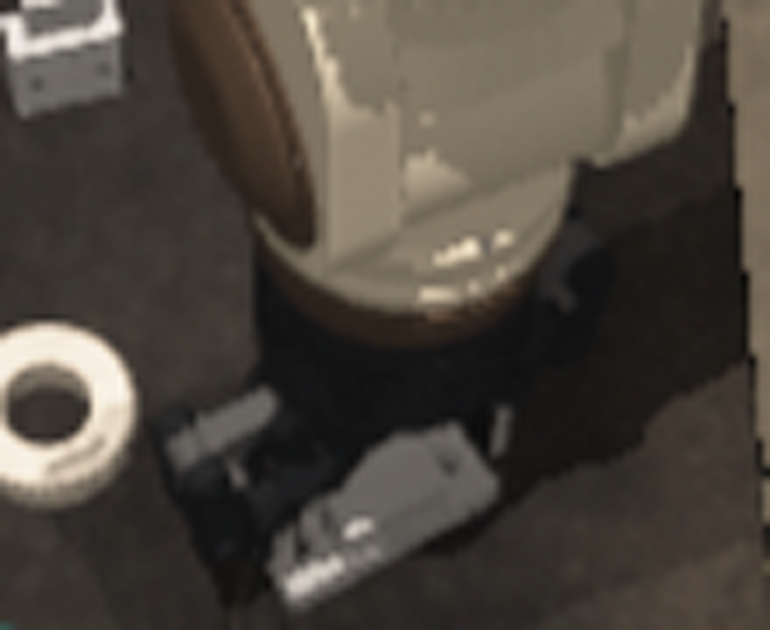

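```bash
python3 -m creep '{"delta_pos":[[0,0,0],[0,0,0],[0,0,0],[0,0,0],[0,0,0]],"angular":[[0,0,0],[0,0,0],[0,0,0],[0,0,0],[0,0,0]],"jaw":[3,3,3,3,3]}' 50; python3 go.py 432.1 194.5 18 30.4
```

```text
time: 2.85
position: [0.4326, 0.1947, 0.0186]
orientation: [0.0, 0.497, 0.868, 0.001]
wrist_force: [-0.9, -0.3, 6.0]
width: 0.0348
t 2.85 pos [432.6 194.7  18.6] yawy 30.44 q6 1.46 F [-0.9 -0.3  6. ] w 34.8
delta cm [ 0.01 -0.05  0.06] ang [ 0.1  -0.04  0.04]
```

```bash
python3 -m creep '{"delta_pos":[[0,0,-1],[0,0,-4],[0,0,-8],[0,0,-8],[0,0,-8]],"angular":[[0,0,0],[0,0,0],[0,0,0],[0,0,0],[0,0,0]],"jaw":[3,3,3,3,3]}'; python3 go.py 474 -103.3 100 5.9
python3 - <<'E'
from h import *
s=snap("side","s3");crop(s,275,175,120,110,5.4,"c3")
E
```

```text
time: 3.35
position: [0.4328, 0.1947, 0.0993]
orientation: [0.001, 0.497, 0.868, 0.001]
wrist_force: [-0.5, 0.1, -3.4]
width: 0.035
t 3.35 pos [432.8 194.7  99.3] yawy 30.43 q6 1.46 F [-0.5  0.1 -3.4] w 35.0
delta cm [-27.78 -11.55  -0.12] ang [ 0.17 -0.07 24.53]
```

View pics/c3.png

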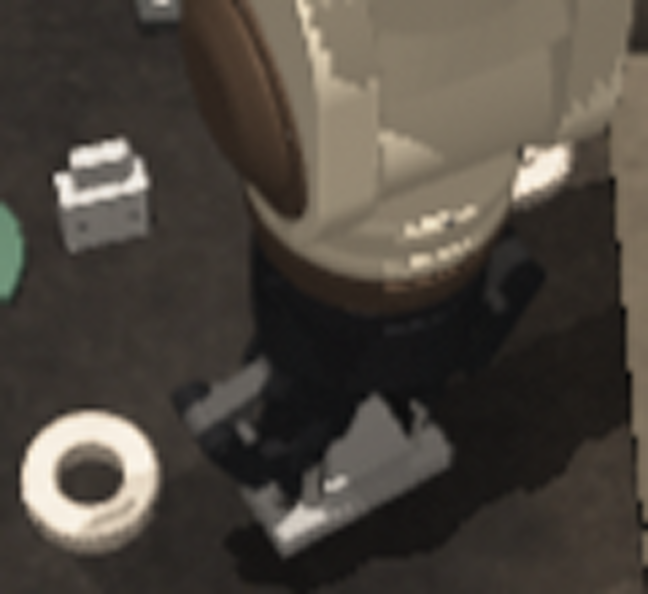

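```bash
python3 -m creep '{"delta_pos":[[-4,-2,0],[-9,-4,0],[-14,-6,0],[-19,-8,0],[-23.5,-9.8,0]],"angular":[[0,0,4],[0,0,10],[0,0,15],[0,0,20],[0,0,24.5]],"jaw":[3,3,3,3,3]}'; python3 go.py 473.9 -103.4 100 5.9
```

```text
time: 3.9
position: [0.4642, -0.0497, 0.0962]
orientation: [-0.001, 0.671, 0.742, -0.0]
wrist_force: [2.2, 0.7, -3.8]
width: 0.0347
t 3.9 pos [464.2 -49.7  96.2] yawy 5.75 q6 1.36 F [ 2.2  0.7 -3.8] w 34.7
delta cm [-5.43  0.43 -0.39] ang [-0.09 -0.09 -0.15]
```

```bash
python3 -m creep '{"delta_pos":[[0,0,0],[0,0,0],[0,0,0]],"angular":[[0,0,0],[0,0,0],[0,0,0]],"jaw":[3,3,3]}'; python3 go.py 473.9 -103.4 100 5.9
```

```text
time: 4.2
position: [0.4635, -0.0491, 0.0951]
orientation: [-0.002, 0.67, 0.742, -0.001]
wrist_force: [-0.7, -0.8, -3.3]
width: 0.0349
t 4.2 pos [463.5 -49.1  95.1] yawy 5.8 q6 1.36 F [-0.7 -0.8 -3.3] w 34.9
delta cm [-5.51  0.48 -0.5 ] ang [-0.21 -0.14 -0.1 ]
```

```bash
python3 -m creep '{"delta_pos":[[-3,0.3,0.5],[-5.51,0.48,1.5],[-5.51,0.48,3.5],[-5.51,0.48,3.5],[-5.51,0.48,3.5]],"angular":[[-0.2,-0.1,-0.1],[-0.2,-0.1,-0.1],[-0.2,-0.1,-0.1],[-0.2,-0.1,-0.1],[-0.2,-0.1,-0.1]],"jaw":[3,3,3,3,3]}'; python3 go.py 473.9 -103.4 60 5.9
python3 - <<'E'
from h import *
s=snap("side","s4");crop(s,270,90,120,100,6,"c4")
s=snap("top","t4");crop(s,335,160,130,90,6,"d4")
E
```

```text
time: 4.7
position: [0.4734, -0.102, 0.0599]
orientation: [-0.001, 0.669, 0.743, -0.0]
wrist_force: [-0.4, 0.6, -3.7]
width: 0.035
t 4.7 pos [ 473.4 -102.    59.9] yawy 6.02 q6 1.25 F [-0.4  0.6 -3.7] w 35.0
delta cm [-0.15  0.04 -0.01] ang [-0.07 -0.07  0.12]
```

View pics/c4.png

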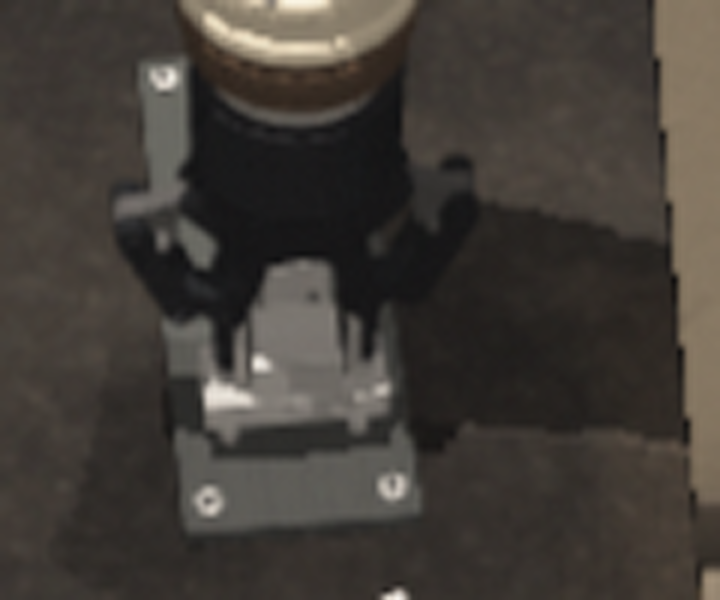

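View pics/d4.png

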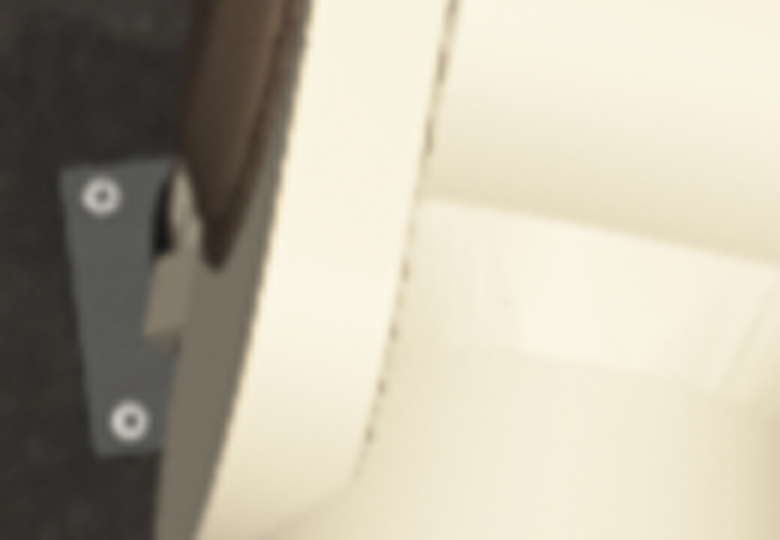

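```bash
python3 -m creep '{"delta_pos":[[-0.15,0.04,0.8],[-0.15,0.04,1.6],[-0.15,0.04,1.6],[-0.15,0.04,1.6]],"angular":[[-0.1,-0.1,0.1],[-0.1,-0.1,0.1],[-0.1,-0.1,0.1],[-0.1,-0.1,0.1]],"jaw":[3,3,3,3]}'; python3 go.py 473.9 -103.4 42 5.9
python3 - <<'E'
from h import *
s=snap("side","s5");crop(s,290,110,80,70,9,"c5")
a=np.radians(95.89);ex=np.array([np.cos(a),np.sin(a)]);ey=np.array([-ex[1],ex[0]])
for sx,sy in((15,36),(15,-36)):
    p=np.r_[(np.array([474.5,-102.2])+sx*ex+sy*ey)/1e3,.0235];u=proj("side",p);print(sy,u.round(1),((u-[290,110]+.5)*9-.5).round(0))
    p[2]+=.014;u=proj("side",p);print(" top",((u-[290,110]+.5)*9-.5).round(0))
E
```

```text
time: 5.2
position: [0.4745, -0.1037, 0.0446]
orientation: [0.001, 0.67, 0.743, 0.0]
wrist_force: [0.1, -0.3, -4.1]
width: 0.0348
t 5.2 pos [ 474.5 -103.7   44.6] yawy 5.91 q6 1.25 F [ 0.1 -0.3 -4.1] w 34.8
delta cm [ 0.04 -0.05  0.26] ang [0.11 0.06 0.01]
36 [334.  162.4] [400. 476.]
 top [402. 445.]
-36 [304.  164.8] [130. 497.]
 top [129. 466.]
```

View pics/c5.png

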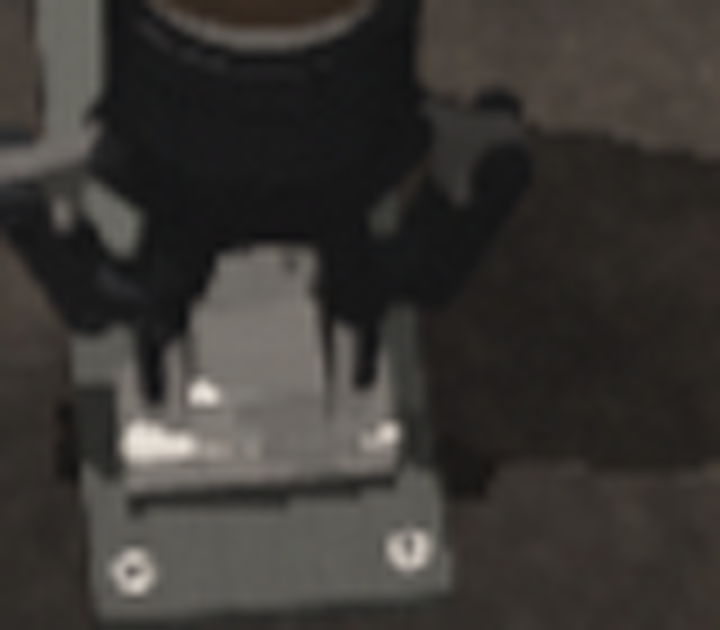

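```bash
python3 -m creep '{"delta_pos":[[0.04,-0.04,0.3],[0.04,-0.04,0.6],[0.04,-0.04,0.6]],"angular":[[0.1,0,0],[0.1,0,0],[0.1,0,0]],"jaw":[3,3,3]}'; python3 go.py 473.9 -103.4 35 5.9
```

```text
time: 5.55
position: [0.474, -0.1034, 0.0384]
orientation: [0.0, 0.67, 0.743, -0.0]
wrist_force: [-0.3, -1.0, -2.6]
width: 0.0348
t 5.55 pos [ 474.  -103.4   38.4] yawy 5.9 q6 1.25 F [-0.3 -1.  -2.6] w 34.8
delta cm [ 0.   -0.01  0.34] ang [0.   0.06 0.  ]
```

```bash
python3 -m creep '{"delta_pos":[[0,0,0.2],[0,0,0.4],[0,0,0.4]],"angular":[[0,0,0],[0,0,0],[0,0,0]],"jaw":[3,3,3]}'; python3 go.py 473.9 -103.4 31 5.9
```

```text
time: 5.85
position: [0.4737, -0.1034, 0.034]
orientation: [0.0, 0.67, 0.743, -0.0]
wrist_force: [0.0, 0.4, -3.8]
width: 0.0349
t 5.85 pos [ 473.7 -103.4   34. ] yawy 5.9 q6 1.25 F [ 0.   0.4 -3.8] w 34.9
delta cm [-0.    0.02  0.3 ] ang [-0.03  0.05  0.  ]
```

```bash
python3 -m creep '{"delta_pos":[[0,0,0.15],[0,0,0.3],[0,0,0.4],[0,0,0.4]],"angular":[[0,0,0],[0,0,0],[0,0,0],[0,0,0]],"jaw":[3,3,3,3]}'; python3 go.py 473.9 -103.4 30 5.9
```

```text
time: 6.25
position: [0.4738, -0.1034, 0.0307]
orientation: [0.0, 0.67, 0.743, -0.0]
wrist_force: [-3.7, 0.7, 4.2]
width: 0.0349
t 6.25 pos [ 473.8 -103.4   30.7] yawy 5.9 q6 1.25 F [-3.7  0.7  4.2] w 34.9
delta cm [0.   0.01 0.07] ang [-0.01  0.06 -0.  ]
```

```bash
python3 -m creep '{"delta_pos":[[0,0,0],[0,0,0],[0,0,0],[0,0,0],[0,0,0]],"angular":[[0,0,0],[0,0,0],[0,0,0],[0,0,0],[0,0,0]],"jaw":[4,5,6,6.5,6.5]}' && python3 -m creep '{"delta_pos":[[0,0,-1],[0,0,-4],[0,0,-8],[0,0,-10],[0,0,-10]],"angular":[[0,0,0],[0,0,0],[0,0,0],[0,0,0],[0,0,0]],"jaw":[6.5,6.5,6.5,6.5,6.5]}'; python3 go.py 432.5 105 120 5
```

```text
time: 6.75
position: [0.4738, -0.1034, 0.0306]
orientation: [0.0, 0.67, 0.743, -0.0]
wrist_force: [0.7, 0.2, -0.5]
width: 0.0651
time: 7.25
position: [0.4754, -0.1037, 0.1347]
orientation: [0.003, 0.67, 0.743, 0.001]
wrist_force: [0.8, 0.5, 0.1]
width: 0.0652
t 7.25 pos [ 475.4 -103.7  134.7] yawy 5.9 q6 1.25 F [0.8 0.5 0.1] w 65.2
delta cm [21.2  -2.13  1.4 ] ang [0.31 0.16 0.9 ]
```

```bash
python3 -m creep '{"delta_pos":[[4,0,1],[9,-1,1.4],[14,-1.5,1.4],[18,-2,1.4],[21,-2.1,1.4]],"angular":[[0.3,0,0.9],[0.3,0,0.9],[0.3,0,0.9],[0.3,0,0.9],[0.3,0,0.9]],"jaw":[6.5,6.5,6.5,6.5,6.5]}';python3 -m creep '{"delta_pos":[[0,0,0],[0,0,0]],"angular":[[0,0,0],[0,0,0]],"jaw":[6,6]}'; python3 go.py 432.7 105 44 5
python3 - <<'E'
from h import *
t=snap("top","t6");crop(t,335,165,150,80,5,"d6")
s=snap("side","s6");crop(s,275,95,110,140,4.2,"c6")
pt=[blob(t,c,2,-1) for c in((369,195.5),(372,222.2))]
E
```

```text
time: 7.75
position: [0.4318, 0.105, 0.1196]
orientation: [0.001, 0.675, 0.738, -0.001]
wrist_force: [1.1, -0.2, 0.8]
width: 0.0649
time: 7.95
position: [0.4313, 0.1055, 0.1192]
orientation: [0.001, 0.674, 0.738, -0.001]
wrist_force: [-0.2, 0.1, -0.3]
width: 0.0598
t 7.95 pos [431.3 105.5 119.2] yawy 5.18 q6 1.72 F [-0.2  0.1 -0.3] w 59.8
delta cm [-0.04  0.15  7.52] ang [-0.07  0.17  0.18]
```

View pics/d6.png

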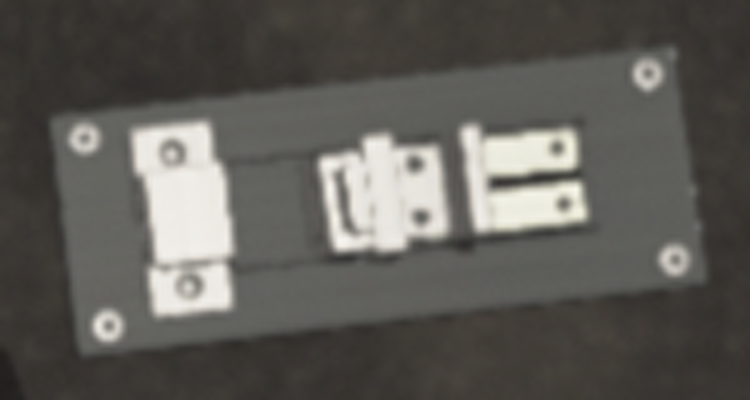

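View pics/c6.png

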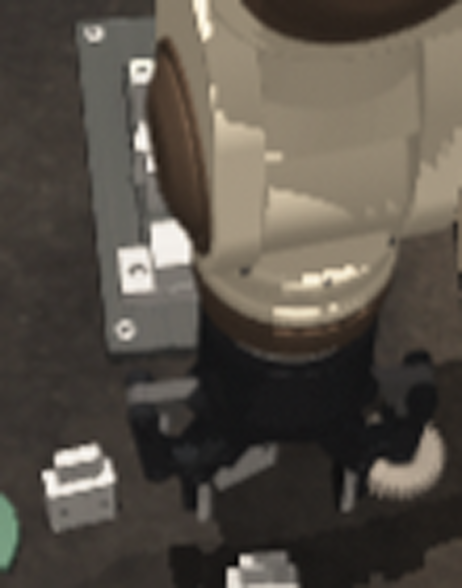

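```bash
python3 -m creep '{"delta_pos":[[0,0.15,3],[0,0.15,6],[0,0.15,7.3],[0,0.15,7.6],[0,0.15,7.6]],"angular":[[0,0.1,0.2],[0,0.1,0.2],[0,0.1,0.2],[0,0.1,0.2],[0,0.1,0.2]],"jaw":[6,5,5,5,5]}'; python3 -m creep '{"delta_pos":[[0,0,0],[0,0,0]],"angular":[[0,0,0],[0,0,0]],"jaw":[5,5]}'; python3 go.py 432.7 105 43.5 5
python3 - <<'E'
from h import *
s=snap("side","s7");crop(s,300,195,75,65,9,"c7")
E
```

```text
time: 8.55
position: [0.4334, 0.1039, 0.0438]
orientation: [0.0, 0.677, 0.736, -0.001]
wrist_force: [0.6, 0.5, -0.1]
width: 0.05
time: 8.75
position: [0.4342, 0.1039, 0.0451]
orientation: [0.001, 0.677, 0.736, 0.0]
wrist_force: [0.7, -0.1, 0.0]
width: 0.0501
t 8.75 pos [434.2 103.9  45.1] yawy 4.79 q6 1.72 F [ 0.7 -0.1  0. ] w 50.1
delta cm [ 0.12 -0.14  0.16] ang [ 0.06  0.05 -0.21]
```

View pics/c7.png

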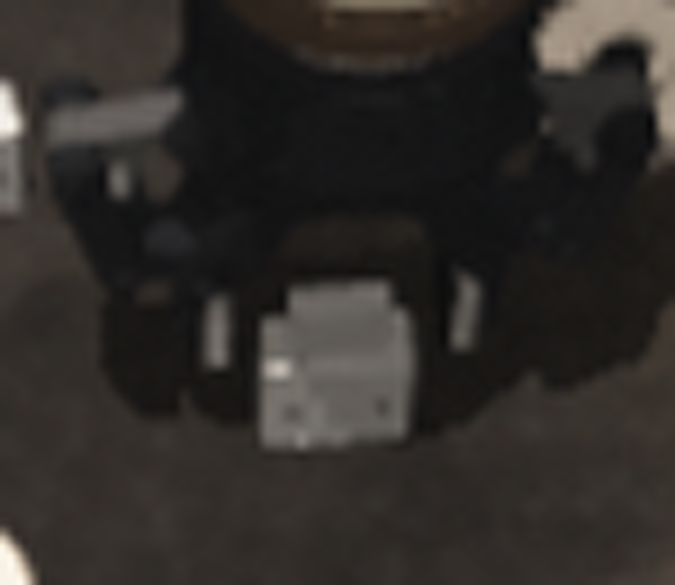

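```bash
python3 -m creep '{"delta_pos":[[0.12,-0.14,0.15],[0.12,-0.14,0.15],[0.12,-0.14,0.15],[0.12,-0.14,0.15],[0.12,-0.14,0.15]],"angular":[[0,0,-0.2],[0,0,-0.2],[0,0,-0.2],[0,0,-0.2],[0,0,-0.2]],"jaw":[5,5,2,2,2]}' 50;  python3 -m creep '{"delta_pos":[[0,0,0],[0,0,0],[0,0,0]],"angular":[[0,0,0],[0,0,0],[0,0,0]],"jaw":[1.8,1.8,1.8]}';python3 go.py 432.7 105 43.5 5
```

```text
time: 9.3
position: [0.4328, 0.1051, 0.0437]
orientation: [0.001, 0.676, 0.737, 0.0]
wrist_force: [-0.4, 0.3, 2.5]
width: 0.0226
time: 9.6
position: [0.4327, 0.1051, 0.0436]
orientation: [0.001, 0.676, 0.737, 0.0]
wrist_force: [-0.6, 1.3, 1.2]
width: 0.0223
t 9.6 pos [432.7 105.1  43.6] yawy 5.0 q6 1.72 F [-0.6  1.3  1.2] w 22.3
delta cm [-0.01 -0.    0.01] ang [ 0.07  0.05 -0.  ]
```

```bash
python3 -m creep '{"delta_pos":[[0,0,-2],[0,0,-5],[0,0,-9],[0,0,-10],[0,0,-10]],"angular":[[0,0,0],[0,0,0],[0,0,0],[0,0,0],[0,0,0]],"jaw":[1.8,1.8,1.8,1.8,1.8]}'; python3 go.py 477.8 -142.2 142 5.9
python3 - <<'E'
from h import *
s=snap("side","s8");crop(s,300,165,75,65,9,"c8")
E
```

```text
time: 10.1
position: [0.4334, 0.1054, 0.1449]
orientation: [0.001, 0.676, 0.737, 0.001]
wrist_force: [-0.7, 0.1, -2.2]
width: 0.0225
t 10.1 pos [433.4 105.4 144.9] yawy 5.0 q6 1.72 F [-0.7  0.1 -2.2] w 22.5
delta cm [-25.05   2.26   0.31] ang [ 0.22  0.03 -0.9 ]
```

View pics/c8.png

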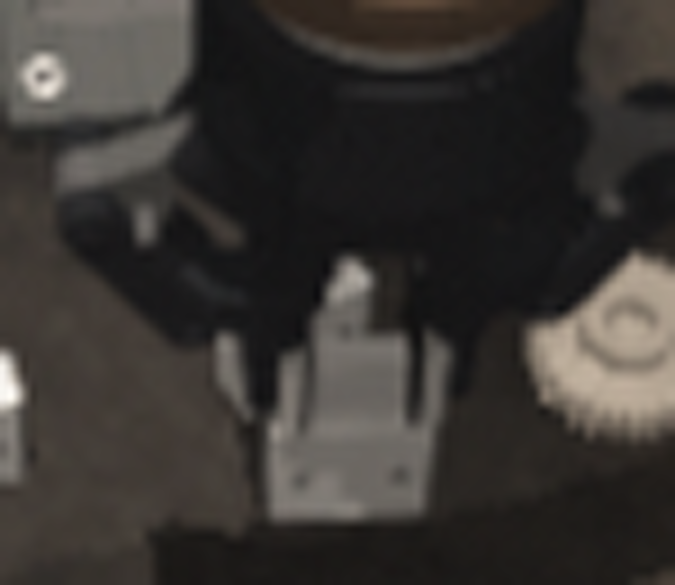

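```bash
python3 - <<'E'
from h import *
U=lambda c:np.array((300+(c[0]+.5)/9-.5,165+(c[1]+.5)/9-.5))
for c,z in(((268,520),.1013),((431,521),.1013),((272,427),.1413),((443,428),.1413)): print((1e3*ray("side",U(c),z)).round(1))
E
python3 -m creep '{"delta_pos":[[-4,0.4,0.3],[-9,1,0.3],[-14,1.4,0.3],[-19,1.8,0.3],[-22,2.2,0.3]],"angular":[[0.2,0,-0.9],[0.2,0,-0.9],[0.2,0,-0.9],[0.2,0,-0.9],[0.2,0,-0.9]],"jaw":[1.8,1.8,1.8,1.8,1.8]}';python3 -m creep '{"delta_pos":[[0,0,0],[0,0,0]],"angular":[[0,0,0],[0,0,0]],"jaw":[1.8,1.8]}'; python3 go.py 477.8 -142.2 120 5.9
```

```text
[452.4 114.3 101.3]
[415.3 114.4 101.3]
[452.5 112.8 141.3]
[414.8 112.9 141.3]
time: 10.65
position: [0.4729, -0.1148, 0.1382]
orientation: [-0.002, 0.67, 0.742, -0.002]
wrist_force: [0.4, 0.3, -1.5]
width: 0.0226
time: 10.85
position: [0.4718, -0.1152, 0.1359]
orientation: [-0.003, 0.671, 0.741, -0.003]
wrist_force: [-0.4, 0.6, -0.8]
width: 0.0226
t 10.85 pos [ 471.8 -115.2  135.9] yawy 5.68 q6 1.23 F [-0.4  0.6 -0.8] w 22.6
delta cm [-2.75  0.35  1.58] ang [-0.48 -0.06 -0.22]
```

```bash
python3 -m creep '{"delta_pos":[[-1.5,0.2,0.3],[-2.75,0.35,0.8],[-2.75,0.35,1],[-2.75,0.35,1],[-2.75,0.35,1]],"angular":[[-0.5,0,-0.2],[-0.5,0,-0.2],[-0.5,0,-0.2],[-0.5,0,-0.2],[-0.5,0,-0.2]],"jaw":[1.8,1.8,1.8,1.8,1.8]}';python3 -m creep '{"delta_pos":[[0,0,0]],"angular":[[0,0,0]],"jaw":[1.8]}'; python3 go.py 477.8 -142.2 75 5.9
```

```text
time: 11.35
position: [0.4778, -0.1415, 0.1258]
orientation: [-0.0, 0.67, 0.743, 0.0]
wrist_force: [0.1, -0.4, -1.7]
width: 0.0227
time: 11.45
position: [0.4779, -0.141, 0.126]
orientation: [-0.0, 0.669, 0.743, 0.001]
wrist_force: [-0.6, -0.0, -0.7]
width: 0.0228
t 11.45 pos [ 477.9 -141.   126. ] yawy 5.95 q6 1.18 F [-0.6 -0.  -0.7] w 22.8
delta cm [-0.12 -0.02  5.1 ] ang [ 0.01 -0.08  0.05]
```

```bash
python3 -m creep '{"delta_pos":[[-0.12,0,1],[-0.12,0,2],[-0.12,0,3],[-0.12,0,3.5],[-0.12,0,3.5]],"angular":[[0,-0.1,0],[0,-0.1,0],[0,-0.1,0],[0,-0.1,0],[0,-0.1,0]],"jaw":[1.8,1.8,1.8,1.8,1.8]}'; python3 go.py 477.8 -142.2 70 5.9
python3 - <<'E'
from h import *
s=snap("side","s9");crop(s,285,95,80,80,7.4,"c9")
E
```

```text
time: 11.95
position: [0.4774, -0.142, 0.0898]
orientation: [-0.001, 0.669, 0.743, -0.0]
wrist_force: [-0.2, -0.7, -1.8]
width: 0.0222
t 11.95 pos [ 477.4 -142.    89.8] yawy 5.95 q6 1.18 F [-0.2 -0.7 -1.8] w 22.2
delta cm [-0.02  0.04  1.98] ang [-0.08 -0.02  0.05]
```

View pics/c9.png

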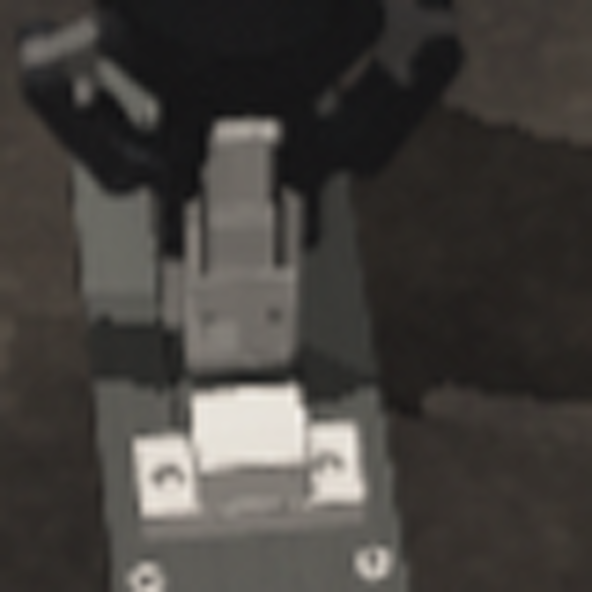

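```bash
python3 -m creep '{"delta_pos":[[0,0,1],[0,0,2],[0,0,2.7],[0,0,3],[0,0,3]],"angular":[[-0.1,0,0],[-0.1,0,0],[-0.1,0,0],[-0.1,0,0],[-0.1,0,0]],"jaw":[1.8,1.8,1.8,1.8,1.8]}'; python3 go.py 477.8 -142.2 57 5.9
```

```text
time: 12.5
position: [0.4774, -0.142, 0.0598]
orientation: [-0.0, 0.669, 0.743, 0.0]
wrist_force: [0.4, 0.1, -0.7]
width: 0.0225
t 12.5 pos [ 477.4 -142.    59.8] yawy 5.94 q6 1.18 F [ 0.4  0.1 -0.7] w 22.5
delta cm [-0.02  0.04  0.28] ang [ 0.02 -0.02  0.04]
```

```bash
python3 -m creep '{"delta_pos":[[0,0,0.15],[0,0,0.3],[-0.1,0,0.3],[-0.2,0,0.3],[-0.3,0,0.3]],"angular":[[0,0,0],[0,0,0],[0,0,0],[0,0,0],[0,0,0]],"jaw":[1.8,1.8,1.8,1.8,1.8]}'; python3 go.py 477.8 -142.2 56 5.9;  python3 -m creep '{"delta_pos":[[-0.1,0,0],[-0.2,0,0],[-0.2,0,0]],"angular":[[0,0,0],[0,0,0],[0,0,0]],"jaw":[1.8,1.8,1.8]}'; python3 go.py 477.8 -142.2 56 5.9
```

```text
time: 13.0
position: [0.4778, -0.1451, 0.057]
orientation: [0.0, 0.669, 0.743, 0.0]
wrist_force: [0.4, -0.0, -0.4]
width: 0.022
t 13.0 pos [ 477.8 -145.1   57. ] yawy 5.95 q6 1.17 F [ 0.4 -0.  -0.4] w 22.0
delta cm [0.29 0.03 0.1 ] ang [ 0.03 -0.01  0.05]
time: 13.3
position: [0.4781, -0.1471, 0.0571]
orientation: [0.0, 0.67, 0.743, 0.0]
wrist_force: [-0.1, 0.3, -2.0]
width: 0.0228
t 13.3 pos [ 478.1 -147.1   57.1] yawy 5.94 q6 1.17 F [-0.1  0.3 -2. ] w 22.8
delta cm [0.49 0.03 0.11] ang [ 0.04 -0.02  0.04]
```

```bash
python3 -m creep '{"delta_pos":[[-0.1,0,0],[-0.1,0,0]],"angular":[[0,0,0],[0,0,0]],"jaw":[1.8,1.8]}';python3 -m creep '{"delta_pos":[[-0.1,0,0],[-0.1,0,0]],"angular":[[0,0,0],[0,0,0]],"jaw":[1.8,1.8]}'; python3 go.py 477.8 -142.2 56 5.9
```

```text
time: 13.5
position: [0.4781, -0.1475, 0.0571]
orientation: [-0.0, 0.669, 0.743, 0.001]
wrist_force: [-0.4, 4.3, 0.8]
width: 0.0227
time: 13.7
position: [0.4781, -0.1477, 0.0572]
orientation: [-0.001, 0.669, 0.743, 0.002]
wrist_force: [-0.9, 6.8, 1.0]
width: 0.0228
t 13.7 pos [ 478.1 -147.7   57.2] yawy 6.01 q6 1.16 F [-0.9  6.8  1. ] w 22.8
delta cm [0.55 0.03 0.12] ang [ 0.05 -0.23  0.11]
```

```bash
python3 -m creep '{"delta_pos":[[-0.1,0,0],[-0.1,0,0]],"angular":[[0,0,0],[0,0,0]],"jaw":[1.8,1.8]}'; python3 go.py 477.8 -142.2 56 5.9
python3 - <<'E'
from h import *
s=snap("side","s10");crop(s,285,85,80,80,7.4,"c10")
E
```

```text
time: 13.9
position: [0.478, -0.1477, 0.0572]
orientation: [-0.002, 0.669, 0.743, 0.002]
wrist_force: [-0.8, 6.4, 1.5]
width: 0.0227
t 13.9 pos [ 478.  -147.7   57.2] yawy 6.05 q6 1.16 F [-0.8  6.4  1.5] w 22.7
delta cm [0.55 0.03 0.13] ang [ 0.05 -0.35  0.15]
```

View pics/c10.png

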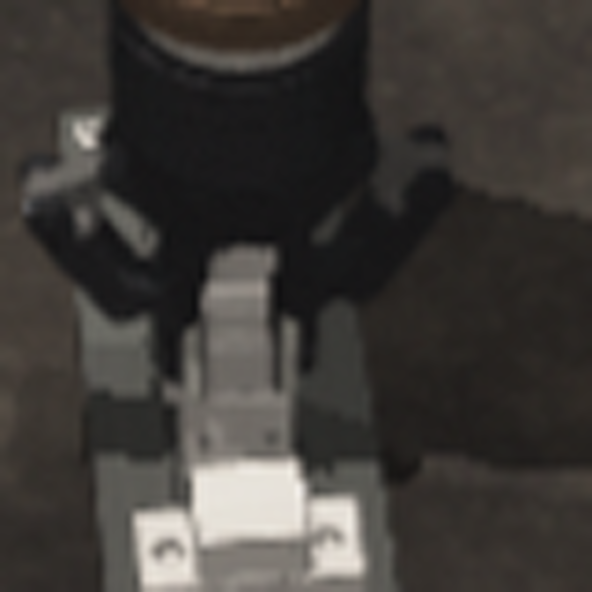

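```bash
python3 -m creep '{"delta_pos":[[0.06,0,0],[0.06,0,0.1],[0.06,0,0.2],[0.06,0,0.25],[0.06,0,0.25]],"angular":[[0,-0.3,0],[0,-0.3,0],[0,-0.3,0],[0,-0.3,0],[0,-0.3,0]],"jaw":[1.8,1.8,1.8,1.8,1.8]}'; python3 go.py 477.8 -142.2 55.6 5.9
```

```text
time: 14.45
position: [0.4782, -0.1472, 0.0557]
orientation: [0.0, 0.669, 0.743, 0.001]
wrist_force: [-3.1, 3.0, 6.8]
width: 0.0224
t 14.45 pos [ 478.2 -147.2   55.7] yawy 6.05 q6 1.17 F [-3.1  3.   6.8] w 22.4
delta cm [0.51 0.01 0.01] ang [ 0.1  -0.03  0.15]
```

Down on the plate. Release gradually and rise.

```bash
python3 -m creep '{"delta_pos":[[0,0,-0.02],[0,0,-0.02],[0,0,-0.02],[0,0,-0.05],[0,0,-0.05]],"angular":[[0,0,0],[0,0,0],[0,0,0],[0,0,0],[0,0,0]],"jaw":[3,4,4.5,4.5,4.5]}' && python3 -m creep '{"delta_pos":[[0,0,-0.7],[0,0,-2.5],[0,0,-5],[0,0,-8],[0,0,-8]],"angular":[[0,0,0],[0,0,0],[0,0,0],[0,0,0],[0,0,0]],"jaw":[5,5,5,5,5]}'; python3 go.py 441.7 15.5 140 33
```

```text
time: 14.95
position: [0.4782, -0.1473, 0.0561]
orientation: [0.0, 0.669, 0.743, 0.001]
wrist_force: [-0.2, -0.4, -0.4]
width: 0.0449
time: 15.45
position: [0.4798, -0.1479, 0.1407]
orientation: [0.003, 0.669, 0.743, 0.002]
wrist_force: [0.2, -0.7, 0.1]
width: 0.0499
t 15.45 pos [ 479.8 -147.9  140.7] yawy 6.04 q6 1.17 F [ 0.2 -0.7  0.1] w 49.9
delta cm [16.65 -2.06  0.02] ang [  0.39   0.21 -26.96]
```

```bash
python3 go.py 529 43.9 130 15.6
```

```text
t 15.45 pos [ 479.8 -147.9  140.7] yawy 6.04 q6 1.17 F [ 0.2 -0.7  0.1] w 49.9
delta cm [18.55  6.91  1.08] ang [ 0.41  0.15 -9.56]
```

```bash
python3 -m creep '{"delta_pos":[[4,1.5,0],[9,3,0.5],[14,5,1],[18,6.9,1],[18.55,6.9,1]],"angular":[[0.4,0,-3],[0.4,0,-6],[0.4,0,-9.5],[0.4,0.1,-9.5],[0.4,0.1,-9.5]],"jaw":[5,5,5,5,5]}';python3 -m creep '{"delta_pos":[[0,0,0],[0,0,0]],"angular":[[0,0,0],[0,0,0]],"jaw":[5,5]}'; python3 go.py 529 43.9 80 15.6
python3 - <<'E'
from h import *
t=snap("top","t11");crop(t,335,165,150,80,5,"d11")
O=np.array([480.6,-184.6]);a=np.radians(95.89);ex=np.array([np.cos(a),np.sin(a)]);ey=np.array([-ex[1],ex[0]])
for y in(-15,15):
    print(y,[(x,int(cv2.getRectSubPix(t,(1,1),tuple(map(float,proj("top",np.r_[(O+x*ex+y*ey)/1e3,.051])))).mean())) for x in range(34,74,2)])
s=snap("side","s11");crop(s,275,95,110,140,4.2,"c11")
E
```

```text
time: 15.95
position: [0.5297, 0.0481, 0.1302]
orientation: [0.0, 0.603, 0.798, 0.0]
wrist_force: [-1.2, -0.7, 0.0]
width: 0.0504
time: 16.15
position: [0.5295, 0.0479, 0.13]
orientation: [-0.0, 0.603, 0.798, -0.0]
wrist_force: [-0.3, -0.6, -0.3]
width: 0.0497
t 16.15 pos [529.5  47.9 130. ] yawy 15.81 q6 1.38 F [-0.3 -0.6 -0.3] w 49.7
delta cm [-0.37 -0.15  5.  ] ang [-0.02 -0.    0.21]
-15 [(34, 223), (36, 216), (38, 216), (40, 225), (42, 215), (44, 160), (46, 98), (48, 80), (50, 81), (52, 87), (54, 91), (56, 92), (58, 93), (60, 92), (62, 91), (64, 111), (66, 173), (68, 223), (70, 230), (72, 229)]
15 [(34, 217), (36, 218), (38, 223), (40, 231), (42, 225), (44, 175), (46, 107), (48, 85), (50, 86), (52, 88), (54, 92), (56, 94), (58, 94), (60, 95), (62, 95), (64, 111), (66, 161), (68, 211), (70, 224), (72, 228)]
```

View pics/d11.png

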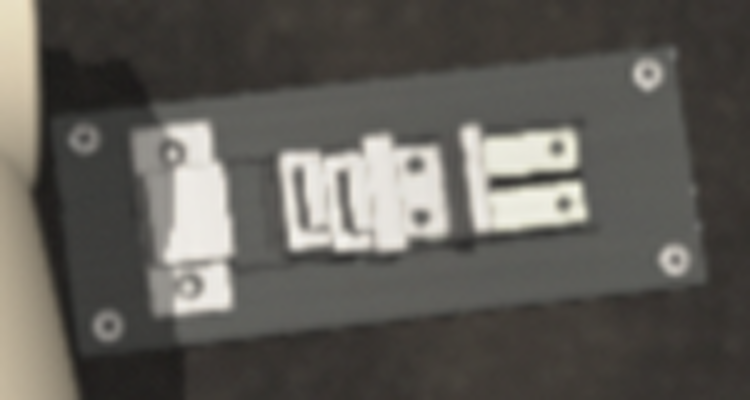

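View pics/c11.png

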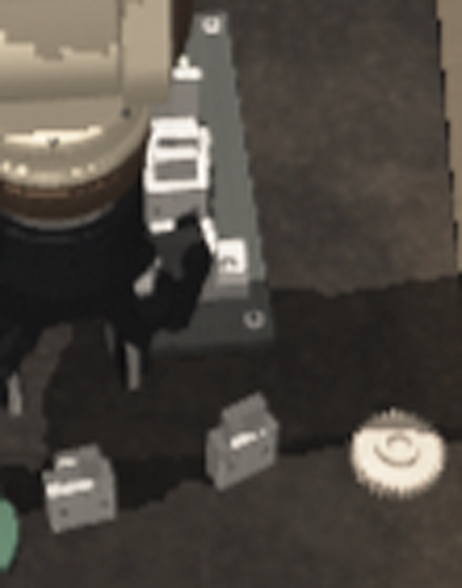

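```bash
python3 -m creep '{"delta_pos":[[-0.37,-0.15,2],[-0.37,-0.15,5],[-0.37,-0.15,6],[-0.37,-0.15,6],[-0.37,-0.15,6]],"angular":[[0,0,0.2],[0,0,0.2],[0,0,0.2],[0,0,0.2],[0,0,0.2]],"jaw":[5,5,5,5,5]}'; python3 go.py 529 43.9 43.5 15.6
python3 - <<'E'
from h import *
s=snap("side","s12");crop(s,265,165,75,65,9,"c12")
E
```

```text
time: 16.75
position: [0.5294, 0.0426, 0.0713]
orientation: [0.0, 0.605, 0.796, 0.0]
wrist_force: [-0.2, 0.4, 0.8]
width: 0.0502
t 16.75 pos [529.4  42.6  71.3] yawy 15.47 q6 1.38 F [-0.2  0.4  0.8] w 50.2
delta cm [ 0.14 -0.    2.78] ang [ 0.06  0.02 -0.13]
```

View pics/c12.png

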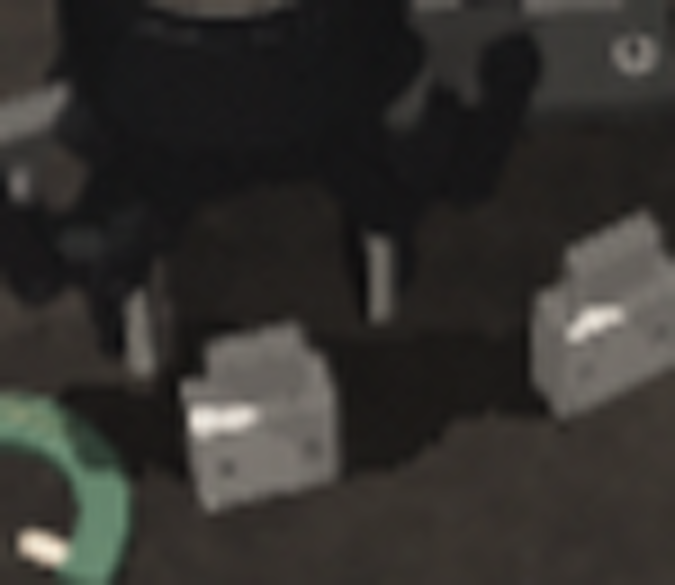

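```bash
python3 -m creep '{"delta_pos":[[0.14,0,1],[0.14,0,2],[0.14,0,2.7],[0.14,0,2.8],[0.14,0,2.8]],"angular":[[0,0,-0.1],[0,0,-0.1],[0,0,-0.1],[0,0,-0.1],[0,0,-0.1]],"jaw":[5,5,5,5,5]}'; python3 go.py 529 43.9 43.5 15.6
python3 - <<'E'
from h import *
s=snap("side","s13");crop(s,265,165,75,65,9,"c13")
E
```

```text
time: 17.3
position: [0.5291, 0.0441, 0.0433]
orientation: [0.0, 0.605, 0.796, 0.0]
wrist_force: [0.7, 0.7, -0.4]
width: 0.0501
t 17.3 pos [529.1  44.1  43.3] yawy 15.59 q6 1.38 F [ 0.7  0.7 -0.4] w 50.1
delta cm [-0.02 -0.02 -0.02] ang [ 0.06  0.02 -0.01]
```

View pics/c13.png

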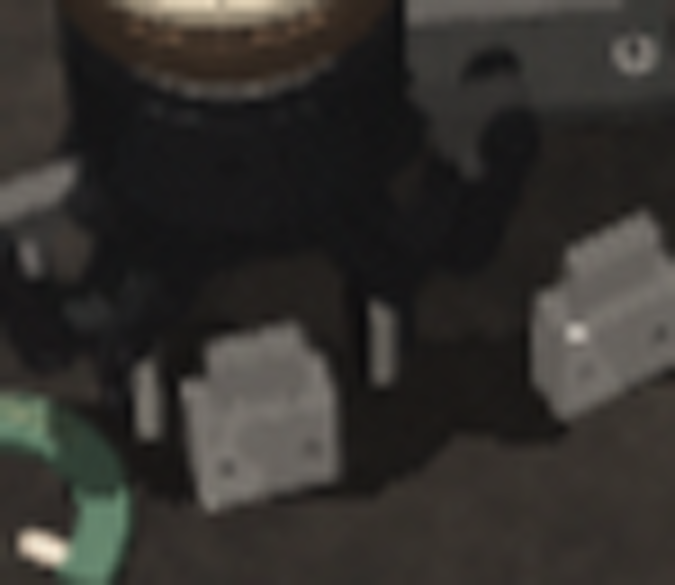

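```bash
python3 -m creep '{"delta_pos":[[0,0,0],[0,0,0],[0,0,0],[0,0,0],[0,0,0]],"angular":[[0,0,0],[0,0,0],[0,0,0],[0,0,0],[0,0,0]],"jaw":[1.8,1.8,1.8,1.8,1.8]}' 50;  python3 -m creep '{"delta_pos":[[0,0,-0.5],[0,0,-3],[0,0,-7],[0,0,-10],[0,0,-10]],"angular":[[0,0,0],[0,0,0],[0,0,0],[0,0,0],[0,0,0]],"jaw":[1.8,1.8,1.8,1.8,1.8]}';python3 go.py 476.4 -128.8 145 5.9
python3 - <<'E'
from h import *
s=snap("side","s14");crop(s,265,135,75,65,9,"c14")
E
```

```text
time: 17.85
position: [0.5295, 0.0441, 0.0442]
orientation: [0.001, 0.605, 0.796, 0.001]
wrist_force: [-2.1, -0.8, 6.3]
width: 0.0225
time: 18.35
position: [0.5311, 0.0443, 0.1486]
orientation: [0.003, 0.605, 0.796, 0.003]
wrist_force: [-0.3, 0.6, -2.2]
width: 0.0222
t 18.35 pos [531.1  44.3 148.6] yawy 15.59 q6 1.38 F [-0.3  0.6 -2.2] w 22.2
delta cm [-15.2   -9.92   0.31] ang [0.5  0.06 9.69]
```

View pics/c14.png

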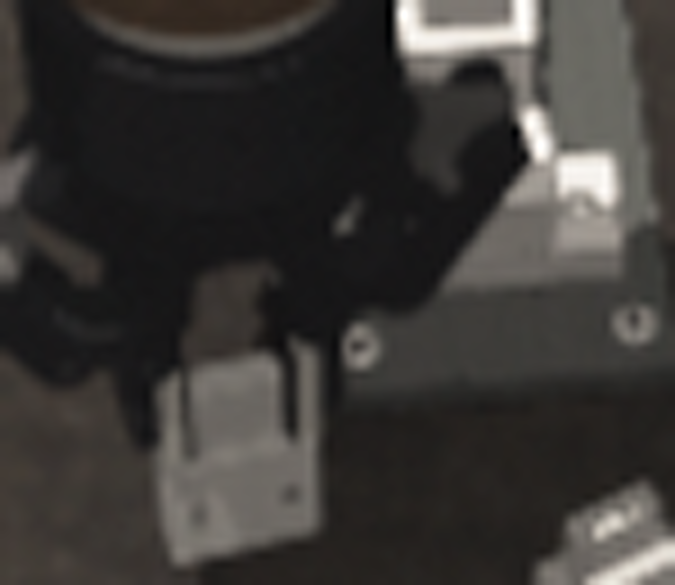

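```bash
python3 - <<'E'
from h import *
U=lambda c:np.array((265+(c[0]+.5)/9-.5,135+(c[1]+.5)/9-.5))
T=np.array([531.1,44.3]);a=np.radians(105.59);ex=np.array([np.cos(a),np.sin(a)])
for c,z in(((176,566),.1044),((320,531),.1044),((165,478),.1444),((320,440),.1444)):
    q=(1e3*ray("side",U(c),z));print(q.round(1),"along x",((q[:2]-T)@ex).round(2))
T=np.array([433.4,105.4]);a=np.radians(95.);ex=np.array([np.cos(a),np.sin(a)])
for q in((452.4,114.3),(415.3,114.4),(452.5,112.8),(414.8,112.9)):print("A along x",((np.array(q)-T)@ex).round(2))
E
python3 -m creep '{"delta_pos":[[-4,-2.5,0],[-8,-5,0.3],[-12,-8,0.3],[-15.2,-9.9,0.3],[-15.2,-9.9,0.3]],"angular":[[0.2,0,3],[0.5,0,6],[0.5,0,9.7],[0.5,0,9.7],[0.5,0,9.7]],"jaw":[1.8,1.8,1.8,1.8,1.8]}';python3 -m creep '{"delta_pos":[[0,0,0],[0,0,0]],"angular":[[0,0,0],[0,0,0]],"jaw":[1.8,1.8]}'; python3 go.py 476.4 -128.8 125 5.9
```

```text
[546.8  57.  104.4] along x 7.99
[513.4  47.2 104.4] along x 7.56
[547.2  58.1 144.4] along x 8.97
[512.4  47.7 144.4] along x 8.3
A along x 7.21
A along x 10.54
A along x 5.71
A along x 9.09
time: 18.9
position: [0.474, -0.1321, 0.1411]
orientation: [-0.001, 0.671, 0.741, -0.002]
wrist_force: [0.2, -0.1, -1.8]
width: 0.0225
time: 19.1
position: [0.4736, -0.1317, 0.14]
orientation: [-0.002, 0.671, 0.741, -0.003]
wrist_force: [-0.4, -0.1, -1.1]
width: 0.0223
t 19.1 pos [ 473.6 -131.7  140. ] yawy 5.64 q6 1.2 F [-0.4 -0.1 -1.1] w 22.3
delta cm [0.26 0.32 1.49] ang [-0.4   0.02 -0.26]
```

```bash
python3 -m creep '{"delta_pos":[[0.26,0.32,1],[0.26,0.32,2],[0.26,0.32,3],[0.26,0.32,3],[0.26,0.32,3]],"angular":[[-0.4,0,-0.26],[-0.4,0,-0.26],[-0.4,0,-0.26],[-0.4,0,-0.26],[-0.4,0,-0.26]],"jaw":[1.8,1.8,1.8,1.8,1.8]}'; python3 go.py 476.4 -128.8 102 5.9
python3 - <<'E'
from h import *
s=snap("side","s15");crop(s,285,95,80,80,7.4,"c15")
E
```

```text
time: 19.6
position: [0.4761, -0.1286, 0.1096]
orientation: [-0.0, 0.67, 0.743, -0.0]
wrist_force: [0.2, -0.7, -0.9]
width: 0.0222
t 19.6 pos [ 476.1 -128.6  109.6] yawy 5.92 q6 1.2 F [ 0.2 -0.7 -0.9] w 22.2
delta cm [-0.03  0.03  0.76] ang [-0.05  0.    0.02]
```

View pics/c15.png

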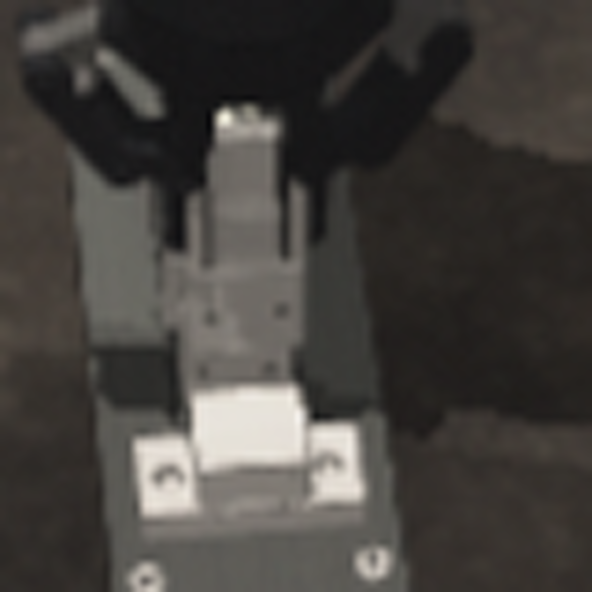

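```bash
python3 -m creep '{"delta_pos":[[0,0,0.5],[0,0,1],[0,0,1.2],[0,0,1.2]],"angular":[[0,0,0],[0,0,0],[0,0,0],[0,0,0]],"jaw":[1.8,1.8,1.8,1.8]}'; python3 go.py 476.4 -128.8 90 5.9; python3 -m creep '{"delta_pos":[[0,0,0.3],[0,0,0.6],[0,0,0.6]],"angular":[[0,0,0],[0,0,0],[0,0,0]],"jaw":[1.8,1.8,1.8]}'; python3 go.py 476.4 -128.8 85 5.9
```

```text
time: 20.05
position: [0.4761, -0.1287, 0.0976]
orientation: [-0.0, 0.67, 0.743, -0.0]
wrist_force: [-0.5, -0.1, -1.6]
width: 0.0224
t 20.05 pos [ 476.1 -128.7   97.6] yawy 5.91 q6 1.2 F [-0.5 -0.1 -1.6] w 22.4
delta cm [-0.01  0.03  0.76] ang [-0.04  0.    0.01]
time: 20.35
position: [0.4759, -0.1287, 0.0911]
orientation: [-0.0, 0.67, 0.743, -0.0]
wrist_force: [0.2, 0.2, -1.6]
width: 0.0224
t 20.35 pos [ 475.9 -128.7   91.1] yawy 5.9 q6 1.2 F [ 0.2  0.2 -1.6] w 22.4
delta cm [-0.02  0.05  0.61] ang [-0.07 -0.01  0.  ]
```

Entered the gap freely. Continue down.

```bash
python3 -m creep '{"delta_pos":[[0,0.05,0.5],[0,0.05,1],[0,0.05,1.5],[0,0.05,2],[0,0.05,2]],"angular":[[0,0,0],[0,0,0],[0,0,0],[0,0,0],[0,0,0]],"jaw":[1.8,1.8,1.8,1.8,1.8]}'; python3 go.py 476.4 -128.8 59 5.9
```

```text
time: 20.85
position: [0.4759, -0.1285, 0.0701]
orientation: [-0.001, 0.67, 0.743, -0.001]
wrist_force: [0.1, 0.3, -0.9]
width: 0.0226
t 20.85 pos [ 475.9 -128.5   70.1] yawy 5.91 q6 1.2 F [ 0.1  0.3 -0.9] w 22.6
delta cm [-0.04  0.05  1.11] ang [-0.15 -0.04  0.01]
```

```bash
python3 -m creep '{"delta_pos":[[0,0,0.5],[0,0,1],[0,0,1.2],[0,0,1.2]],"angular":[[0,0,0],[0,0,0],[0,0,0],[0,0,0]],"jaw":[1.8,1.8,1.8,1.8]}'; python3 go.py 476.4 -128.8 56 5.9
```

```text
time: 21.25
position: [0.4757, -0.1284, 0.0577]
orientation: [-0.001, 0.67, 0.743, -0.001]
wrist_force: [0.3, 0.0, -2.2]
width: 0.0226
t 21.25 pos [ 475.7 -128.4   57.7] yawy 5.9 q6 1.2 F [ 0.3  0.  -2.2] w 22.6
delta cm [-0.05  0.07  0.17] ang [-0.18 -0.05  0.  ]
```

```bash
python3 -m creep '{"delta_pos":[[-0.02,0.06,0.1],[-0.02,0.06,0.15],[-0.02,0.06,0.2]],"angular":[[-0.2,0,0],[-0.2,0,0],[-0.2,0,0]],"jaw":[1.8,1.8,1.8]}'; python3 go.py 476.4 -128.8 56 5.9
```

```text
time: 21.55
position: [0.4764, -0.1286, 0.0561]
orientation: [0.0, 0.67, 0.743, 0.001]
wrist_force: [-1.3, -0.3, 5.0]
width: 0.0223
t 21.55 pos [ 476.4 -128.6   56.1] yawy 5.9 q6 1.2 F [-1.3 -0.3  5. ] w 22.3
delta cm [-0.02  0.    0.01] ang [ 0.05 -0.04  0.  ]
```

```bash
python3 -m creep '{"delta_pos":[[0,0,-0.02],[0,0,-0.02],[0,0,-0.02],[0,0,-0.05],[0,0,-0.05]],"angular":[[0,0,0],[0,0,0],[0,0,0],[0,0,0],[0,0,0]],"jaw":[3,4,4.5,4.5,4.5]}' && python3 -m creep '{"delta_pos":[[0,0,-0.7],[0,0,-2.5],[0,0,-5],[0,0,-7],[0,0,-7]],"angular":[[0,0,0],[0,0,0],[0,0,0],[0,0,0],[0,0,0]],"jaw":[5,5,5,5,5]}'; python3 go.py 486.9 -230.7 120 5.9
```

```text
time: 22.05
position: [0.4764, -0.1286, 0.0567]
orientation: [0.0, 0.67, 0.743, 0.001]
wrist_force: [0.6, 0.2, -0.8]
width: 0.045
time: 22.55
position: [0.4777, -0.129, 0.1301]
orientation: [0.002, 0.67, 0.743, 0.002]
wrist_force: [0.1, 0.4, -0.0]
width: 0.0496
t 22.55 pos [ 477.7 -129.   130.1] yawy 5.9 q6 1.2 F [ 0.1  0.4 -0. ] w 49.6
delta cm [-10.2   -0.13   1.02] ang [0.31 0.07 0.  ]
```

```bash
python3 -m creep '{"delta_pos":[[-3,0,0],[-7,-0.1,0.5],[-10.2,-0.1,0.5],[-10.2,-0.1,0.5],[-10.2,-0.1,0.5]],"angular":[[0.3,0,0],[0.3,0,0],[0.3,0,0],[0.3,0,0],[0.3,0,0]],"jaw":[4,2,0,0,0]}' 60; python3 -m creep '{"delta_pos":[[0,0,0],[0,0,0]],"angular":[[0,0,0],[0,0,0]],"jaw":[0,0]}' ; python3 go.py 486.9 -230.7 90 5.9
python3 - <<'E'
from h import *
t=snap("top","t16");crop(t,335,165,150,80,5,"d16")
s=snap("side","s16");crop(s,275,75,110,110,5.4,"c16")
E
```

```text
time: 23.05
position: [0.4868, -0.2309, 0.1245]
orientation: [-0.0, 0.67, 0.742, -0.0]
wrist_force: [-0.2, 0.4, 0.2]
width: 0.0002
time: 23.25
position: [0.4868, -0.2301, 0.1244]
orientation: [-0.0, 0.67, 0.742, -0.0]
wrist_force: [-0.1, -0.9, 0.4]
width: 0.0003
t 23.25 pos [ 486.8 -230.1  124.4] yawy 5.87 q6 1.03 F [-0.1 -0.9  0.4] w 0.3
delta cm [-0.06  0.01  3.44] ang [-0.06  0.   -0.03]
```

View pics/d16.png

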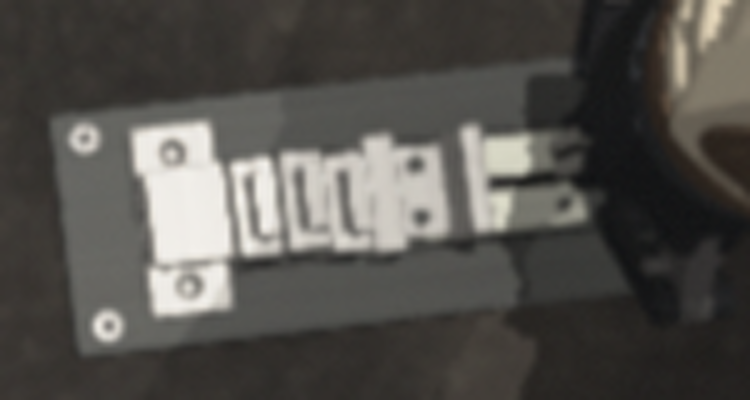

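View pics/c16.png

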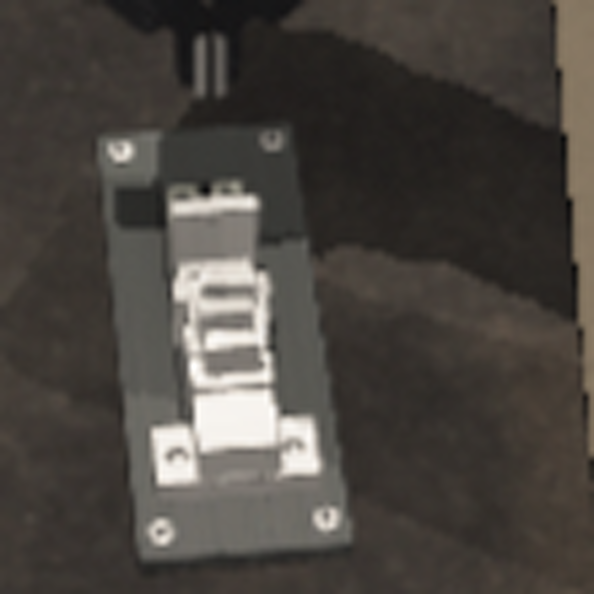

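```bash
python3 - <<'E'
from h import *
O=np.array([480.6,-184.6]);a=np.radians(95.89);ex=np.array([np.cos(a),np.sin(a)]);ey=np.array([-ex[1],ex[0]])
t=cv2.imread("pics/t16.png")
for y in(0,-2,1):print(y,[(x,int(cv2.getRectSubPix(t,(1,1),tuple(map(float,proj("top",np.r_[(O+x*ex+y*ey)/1e3,.072])))).mean())) for x in range(-44,-8,2)])
E
```

```text
0 [(-44, 101), (-42, 136), (-40, 154), (-38, 150), (-36, 141), (-34, 133), (-32, 126), (-30, 124), (-28, 147), (-26, 180), (-24, 197), (-22, 189), (-20, 136), (-18, 93), (-16, 88), (-14, 96), (-12, 128), (-10, 171)]
-2 [(-44, 151), (-42, 188), (-40, 199), (-38, 197), (-36, 193), (-34, 190), (-32, 186), (-30, 181), (-28, 180), (-26, 186), (-24, 196), (-22, 189), (-20, 140), (-18, 97), (-16, 88), (-14, 97), (-12, 131), (-10, 174)]
1 [(-44, 71), (-42, 93), (-40, 110), (-38, 105), (-36, 98), (-34, 93), (-32, 90), (-30, 96), (-28, 132), (-26, 175), (-24, 196), (-22, 188), (-20, 133), (-18, 91), (-16, 88), (-14, 96), (-12, 126), (-10, 170)]
```

```bash
python3 -m creep '{"delta_pos":[[-0.1,0,1.5],[-0.1,0,3],[-0.1,0,4.5],[-0.1,0,6],[-0.1,0,7.5]],"angular":[[0,0,0],[0,0,0],[0,0,0],[0,0,0],[0,0,0]],"jaw":[0,0,0,0,0]}' ; python3 go.py 486.9 -230.7 37 5.9;python3 -m creep '{"delta_pos":[[0,0,0.5],[0,0,0.9],[0,0,0.9]],"angular":[[0,0,0],[0,0,0],[0,0,0]],"jaw":[0,0,0]}' ; python3 go.py 486.9 -230.7 37 5.9
```

```text
time: 23.85
position: [0.4866, -0.2311, 0.0478]
orientation: [-0.001, 0.67, 0.742, -0.001]
wrist_force: [-0.8, -0.3, -0.5]
width: -0.0001
t 23.85 pos [ 486.6 -231.1   47.8] yawy 5.88 q6 1.03 F [-0.8 -0.3 -0.5] w -0.1
delta cm [0.03 0.04 1.08] ang [-0.09 -0.01 -0.02]
time: 24.15
position: [0.4864, -0.231, 0.0384]
orientation: [-0.001, 0.67, 0.742, -0.001]
wrist_force: [0.5, -0.1, 0.8]
width: -0.0
t 24.15 pos [ 486.4 -231.    38.4] yawy 5.88 q6 1.03 F [ 0.5 -0.1  0.8] w -0.0
delta cm [0.03 0.05 0.14] ang [-0.12 -0.03 -0.02]
```

```bash
python3 -m creep '{"delta_pos":[[0.2,0.05,0],[0.4,0.05,0],[0.6,0.05,0],[0.7,0.05,0],[0.7,0.05,0]],"angular":[[-0.1,0,0],[-0.1,0,0],[-0.1,0,0],[-0.1,0,0],[-0.1,0,0]],"jaw":[0,0,0,0,0]}' ; python3 -m creep '{"delta_pos":[[0.1,0,0],[0.2,0,0],[0.3,0,0],[0.3,0,0]],"angular":[[0,0,0],[0,0,0],[0,0,0],[0,0,0]],"jaw":[0,0,0,0]}'; python3 -m creep '{"delta_pos":[[0.1,0,0],[0.2,0,0],[0.2,0,0],[0.2,0,0]],"angular":[[0,0,0],[0,0,0],[0,0,0],[0,0,0]],"jaw":[0,0,0,0]}'
```

```text
time: 24.65
position: [0.4863, -0.2239, 0.0387]
orientation: [-0.0, 0.67, 0.742, 0.0]
wrist_force: [-1.0, 0.3, 0.9]
width: -0.0004
time: 25.05
position: [0.4861, -0.2211, 0.0388]
orientation: [0.0, 0.67, 0.742, -0.0]
wrist_force: [0.6, -2.0, -0.4]
width: 0.0001
time: 25.45
position: [0.4859, -0.2192, 0.0388]
orientation: [0.0, 0.67, 0.742, -0.0]
wrist_force: [1.3, -3.4, -0.3]
width: 0.0004
```

```bash
python3 -m creep '{"delta_pos":[[0.05,0,0],[0.1,0,0],[0.15,0,0],[0.2,0,0],[0.2,0,0]],"angular":[[0,0,0],[0,0,0],[0,0,0],[0,0,0],[0,0,0]],"jaw":[0,0,0,0,0]}' ; python3 -m creep '{"delta_pos":[[0.05,0,0],[0.1,0,0],[0.1,0,0],[0.1,0,0]],"angular":[[0,0,0],[0,0,0],[0,0,0],[0,0,0]],"jaw":[0,0,0,0]}'; python3 go.py 486.9 -230.7 37 5.9
```

```text
time: 25.95
position: [0.4856, -0.2171, 0.0387]
orientation: [0.0, 0.67, 0.742, -0.0]
wrist_force: [0.1, -3.9, -0.1]
width: 0.0002
time: 26.35
position: [0.4856, -0.2164, 0.0388]
orientation: [0.0, 0.67, 0.742, -0.0]
wrist_force: [-0.3, -5.8, 0.1]
width: 0.0
t 26.35 pos [ 485.6 -216.4   38.8] yawy 5.87 q6 1.05 F [-0.3 -5.8  0.1] w 0.0
delta cm [-1.44 -0.02  0.18] ang [ 0.01  0.05 -0.03]
```

```bash
python3 -m creep '{"delta_pos":[[0.1,0,0],[0.1,0,0],[0.1,0,0]],"angular":[[0,0,0],[0,0,0],[0,0,0]],"jaw":[0,0,0]}' ; python3 -m creep '{"delta_pos":[[0.1,0,0],[0.1,0,0],[0.1,0,0]],"angular":[[0,0,0],[0,0,0],[0,0,0]],"jaw":[0,0,0]}'
```

```text
time: 26.65
position: [0.4856, -0.2161, 0.0388]
orientation: [0.001, 0.67, 0.742, -0.001]
wrist_force: [0.9, -9.3, -1.9]
width: 0.0002
time: 26.95
position: [0.4856, -0.2161, 0.0388]
orientation: [0.002, 0.67, 0.742, -0.001]
wrist_force: [1.0, -10.5, -2.3]
width: 0.0001
```

```bash
python3 -m creep '{"delta_pos":[[0.15,0,0],[0.2,0,0],[0.25,0,0],[0.25,0,0],[0.25,0,0]],"angular":[[0,0,0],[0,0,0],[0,0,0],[0,0,0],[0,0,0]],"jaw":[0,0,0,0,0]}' 
python3 - <<'E'
from h import *
t=snap("top","t17");crop(t,335,165,150,80,5,"d17")
s=snap("side","s17");crop(s,275,75,110,110,5.4,"c17")
st=manip.state();print(st["time"],st["wrist_force"],st["position"])
E
```

```text
time: 27.45
position: [0.4855, -0.216, 0.0389]
orientation: [0.004, 0.671, 0.741, -0.003]
wrist_force: [0.6, -19.2, -3.9]
width: -0.0003
27.55 [  0.82183239 -18.7953654   -3.59319513] [ 0.4855624  -0.21604102  0.03896997]
```

View pics/d17.png

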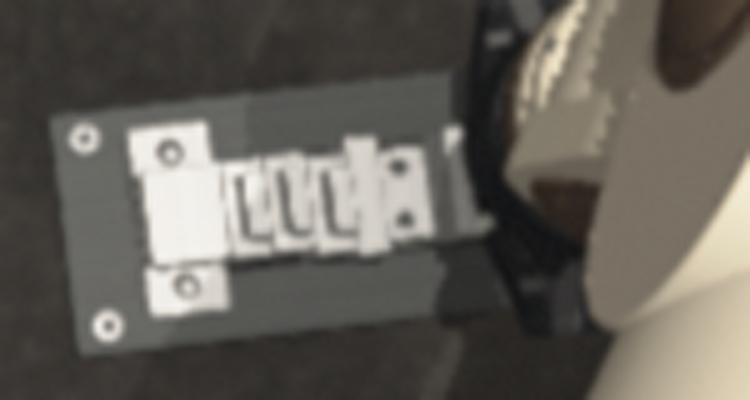

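View pics/c17.png

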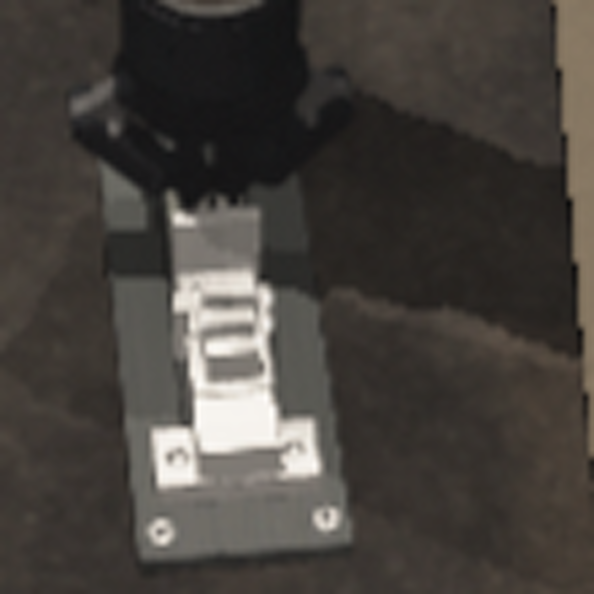

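```bash
python3 - <<'E'
from bench import manip
s=manip.state();print(s["wrist_force"],abs(s["joint_velocities"]).max())
print(manip.finish_job());s=manip.state();print(s["time"],s["wrist_force"],s["position"])
E
```

```text
[  0.82183239 -18.7953654   -3.59319513] 0.001983611108855361
the job is handed in; nothing more can be done
None
the job is handed in; nothing more can be done
```

I seated the end stop on both dowels and stood two more spacers beside the one already in the gap, so the stack is three. I then pushed the jaw shut with the closed fingers behind its push plate and handed the job in while still pushing. The interface gives no verdict.

- **Force and rest:** the last reading before hand-in was about 19 N at the wrist along the push direction, with the arm at rest at 27.55 s of the 72 s allowed. I could not measure the jaw–spacer and spacer–stop forces directly. I inferred the nip from the jaw stalling and the wrist force rising well above the spring's.
- **Pictures:** the final views show the pins in the stop's holes, the spacers upright, square and in contact, and no gap left. The stop moved by about half a millimetre to a millimetre in its hole play, inside the 3 mm limit.
- **Disagreement:** the two cameras' absolute positions differed by about 2 mm in both x and y. Using displacements seen within one camera, and their average, got round this.
- **Left alone:** the fourth spacer stays where it started on the surface, and I did not touch the turquoise look-alike.

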